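# Get the rooting-gel jar out from behind the bottles and weigh it

### The arm

A 6-joint arm with a two-finger parallel gripper is mounted at the origin on the work surface. World frame = base frame: x ahead of the robot, y to its left, z up, the work surface at z = 0. Lengths are in mm, angles in rad, forces in N, time in s.
With the tool pointing down it reaches from about 350 to 875 mm from the base axis. Payload 15.5 kg.
Tool frame: the origin (TCP) lies where the fingers leave the gripper's body, on its centre line; the fingertips stand 73 mm ahead of it and the grasp point (between the pads) lies 54 mm ahead of it (ctrl.tips_ahead is the distance from the TCP to the fingertips, in mm); y points along the fingers, z is the direction in which the jaws open and shut, and the axes are right-handed (so a half turn about y gives the same grasp; the last joint's range is limited). The gripper opens to 85 mm and grips with 20 to 120 N. Pads are 22 mm wide; open, the fingers measure 114 mm over their backs; the gripper's body (76 mm by 85 mm) begins 54 mm behind the grasp point. The pads swing forward as they close: fully open they stand 13 mm farther back than shut.
Start: joints at [1.246, 0.494, 1.345, -0, 1.302, -0.096], TCP at [142.359, 608.573, 303.877] pointing down, gripper open.
Joint ranges: [-2.91, 2.91], [-0.82, 2.16], [0.22, 2.67], [-1.22, 4.37], [0.12, 2.79], [-3.08, 3.08]. Speed limits (rad/s): [1.89, 1.89, 2.57, 3.01, 3.01, 3.01].

### API

Orientations are given as a unit quaternion [x, y, z, w].
In Python, from station import monitor, cams, order, ctrl gives the robot as it stands.
- The arm moves only by the tool step_arm, never from a script. Its argument "moves" is a list of rows, each an object of numbers: "dx", "dy", "dz": the shift along the tool's x, y, z in mm; "wx", "wy", "wz": the turn, a rotation vector about the tool's x, y, z in rad. In form: [{"dx": .., "dy": .., "dz": .., "wx": .., "wy": .., "wz": ..}, ...]. A call has 1 to 10 rows; each row shifts and turns the commanded pose from where the row before left it, along the tool's axes as they then stand; what a row does not reach is not made up. A row lasts 1/12 s, in which the tool goes at most 41.7 mm and 7.16 degrees, less where a joint would pass 70% of its speed; a pose out of reach is approached as far as the arm can. A call with a gripper value outside its range is refused whole. "grip" is the closure, from 0 (fully open) to 1 (shut), set as the call begins (left out, the last holds). The fingers move at their own pace and stop on an object; the grip force is fixed at half the most. Time passes only in rows, so rows that do not move let the fingers close. It gives the time, the measured TCP pose, the force and the opening at its end, in the units of the state.
- monitor.state(): the state, without advancing time (a new reading comes with each control period).
- cams.camera(name): name is "side" or "top"; returns a dict with "frame" (400x640x3 uint8, red, green, blue), "fov_y" (degrees; the focal length in pixels is half the picture's height over the tangent of half this angle, whatever the lens; pixels are square), "cx", "cy" (the principal point, pixels), "R" (3x3) and "t" (3): a world point X has camera coordinates R X + t. Camera axes: x right, y down, z forward; pixel columns grow to the right and rows downward; lengths in mm; the calibration is good to about 2 mm. A picture is of the moment at which its call begins. There is no depth.
- order.sign_off(): hands the job in, once; it reports no verdict.
Trained networks look in a picture, given as the dict that the camera call returned (one of the last four; its "shot" number tells which), for a name from the list of things; names that differ only in an ending like _2 or _b are one class to them, and where a whole thing is asked for, a point or a joint stands for the part that bears it (a point fixed in the world has none). Each returns a list of dicts, best first, with "confidence" (0 to 1); they miss things now and then, are a little off and sometimes report something else, mostly with a low value. They report only what shows in the picture. A call takes as long as a camera call. They do not tell look-alikes from the thing itself.
- cams.recognise(picture, thing): "at" ([x, y, z] in mm, in world coordinates, good to about 4 mm: the middle of the surface that is visible of it).
- cams.tip_of(picture, thing): "at" ([x, y, z] in mm, in world coordinates, good to about 4 mm: a listed point, or the origin of a listed thing).
The state is a dict: "t": time; "joint_pos": joint angles; "dq": joint speeds; "joint_torque": joint torques, N m; "position": TCP position; "ee_rot": TCP orientation; "contact_force": force on the tool from outside, world axes, zero at the start; "wrist_torque": the same for the moment, N m; "gripper_width": finger opening in mm.
Only numpy, scipy, OpenCV 4.12 (cv2) and the standard library are available. Lean on these libraries where they do the work, as an engineer would, in place of code of your own. Each camera call takes 0.05 s, during which the arm holds its last target.

### The job

On the potting bench, the squat jar in the grey drip tray is hemmed in by a round bottle, a square bottle and an empty plant pot: first stand all three aside on the cork mat, and only then set the jar in the middle of the scale's pan. With the jar left on the scale, put the two bottles and the pot back in the tray, each exactly where it stood at the start. Keep everything upright, and leave the hygrometer in the tray where it is.

Things in the scene. Friction and masses are not known exactly. Their poses are not given: they have to be found in the camera images.
- tray: Grey plastic drip tray, fixed, 180 (x) x 230 (y) mm; floor 5 mm thick, rim 4 mm wide, 14 mm high. Origin: centre of its underside, on the bench; yaw varies. Three flat cork pads, 62 mm across, mark places at tray x,y (20,66), (20,-66), (-36,0) mm: the bottles and pot start on them in any order, up to 3 mm off centre; the jar stands near (30,0).
- mat: Cork mat, the side area, fixed, 240 (x) x 160 (y) x 4 mm thick; lies to the left or right of the tray. Origin: centre of its underside, on the bench.
- scale: White bench scale, fixed, on the other side of the tray from the mat: housing 170 x 150 mm, 36 mm high, with a round steel pan 120 mm in diameter whose flat top is 50 mm above the bench. Origin: on the bench straight under the pan's centre; the housing reaches from -97 to +73 mm in x and +-75 mm in y; the small dark display is on its -x side.
- round_bottle: Loose closed white round bottle, straight-sided: 50 mm diameter up to 98 mm height, then a black cap 42 mm in diameter up to 120 mm. Origin: centre of its underside; z up. About 0.15 to 0.3 kg.
- square_bottle: Loose closed white square bottle, straight-sided: 46 x 46 mm up to 96 mm height (faces along its own x and y), then a grey round cap 30 mm in diameter up to 118 mm. Origin: centre of its underside; z up. At the start it is within 0.15 rad of square with the tray. About 0.15 to 0.3 kg.
- pot: Loose empty black round plant pot, open at the top, tapered: 44 mm diameter at the foot, 56 mm at 84 mm height, with an upright rim band 61 mm in diameter from 85 to 107 mm height (its top); wall 3.5 mm, stiff. Origin: centre of its underside; z up. About 0.05 to 0.1 kg.
- jar: Loose closed squat jar of amber glass, 54 mm in diameter up to 30 mm height, with an aluminium lid 56 mm in diameter from 30 to 46 mm (its top). Origin: centre of its underside; z up. About 0.11 to 0.22 kg.
- hygrometer: Bystander: small loose white hygrometer with a dark display, 30 (x) x 42 (y) x 14 mm, lying flat on the tray floor in the tray's corner near (-55,78) mm. Origin: centre of its underside. Not to be moved.
Things that resemble listed ones, but are neither listed nor needed, are in the scene too. Of the things shaped like the pot, the black one is meant. Leave any yellow look-alike of the round_bottle alone.

How it is judged:
By the outcome, as a careful person would: the job done as asked, in the order asked, and still so for the second after the job is handed in, with the robot touching nothing.
It also fails if it takes over 138 s, if anything falls off the work surface, if the arm or the gripper's body presses on something with over 40 N, if the wrist force passes 120 N, or if a joint passes its speed limit or range.

## Working session

There is one attempt and no reset: what is moved stays moved. The work goes in short steps, Python scripts to look and compute and a tool call to move; the robot and the scene stay as the last step left them, time stands still between calls to the robot, and variables do not carry over. Pictures are saved under pics/ and viewed, and the job is handed in when it is done.

Besides the shell and the picture viewer there is one more tool, called by a JSON object that holds its "name" and its "arguments", one argument or row to a line. step_arm: Moves the arm, as the interface text tells. Its arguments: {"type":"object","properties":{"moves":{"type":"array","items":{"type":"object","properties":{"dx":{"type":"number"},"dy":{"type":"number"},"dz":{"type":"number"},"wx":{"type":"number"},"wy":{"type":"number"},"wz":{"type":"number"}}}},"grip":{"type":"number"}},"required":["moves"]}

```bash
ls; mkdir -p pics; python3 - <<'E'
from station import monitor, cams, order, ctrl
import cv2
s=monitor.state();print(s)
for n in("side","top"):
    p=cams.camera(n);cv2.imwrite(f"pics/{n}0.png",p["frame"][:,:,::-1])
    print({k:v for k,v in p.items() if k!="frame"})
    for th in ["tray","mat","scale","round_bottle","square_bottle","pot","jar","hygrometer"]:
        print(th,[(d["at"],d["confidence"]) for d in cams.tip_of(p,th)])
E
```

```text
pics
{'t': 0.0, 'joint_pos': array([ 1.24547938e+00,  4.94177549e-01,  1.34612998e+00,  1.75339273e-05,
        1.30248528e+00, -9.55199276e-02]), 'dq': array([ 7.08297913e-05,  6.35201153e-04,  7.75045830e-04, -1.45019308e-03,
        1.24056953e-03,  1.92809927e-03]), 'joint_torque': array([ 4.59772655e-04, -8.82172179e+01, -3.83867419e+01, -1.50288424e-04,
        1.02807317e-02,  2.44918505e-05]), 'position': array([142.28136014, 608.31513233, 303.30408966]), 'ee_rot': array([ 0.70285781, -0.08116296,  0.08097402, -0.70203039]), 'contact_force': array([-0.35437725, -0.84367026, -0.41307517]), 'wrist_torque': array([-0.05909484,  0.03826507, -0.01405046]), 'gripper_width': 85.04069460993045}
{'fov_y': 42.52777650190189, 'cx': 314.2925669518567, 'cy': 193.24151294787384, 'R': array([[ 0.70431432, -0.70966252,  0.01790077],
       [-0.35275127, -0.371753  , -0.85870033],
       [ 0.6160421 ,  0.59848042, -0.51216532]]), 't': array([-403.57615465,  267.01068161,  710.11790657]), 'shot': 1}
tray [([584.8, -27.9, -0.5], 0.66)]
mat [([517.5, -330.5, 3.0], 0.94)]
scale [([546.1, 324.2, 2
[... 259 characters left out ...]
16.6, -30.3, 6.4], 0.79)]
hygrometer [([519.3, 44.5, 3.6], 0.84)]
{'fov_y': 43.87837929682332, 'cx': 318.6596051459649, 'cy': 201.80153500079425, 'R': array([[ 0.01189288, -0.99938815,  0.03289203],
       [-0.99724268, -0.0142642 , -0.07282568],
       [ 0.0732503 , -0.03193523, -0.99680215]]), 't': array([ -20.59784831,  564.90790583, 1042.35985321]), 'shot': 2}
tray [([586.0, -30.9, 1.1], 0.71)]
mat [([517.8, -331.4, -0.2], 0.77)]
scale [([545.5, 329.3, -1.1], 0.66)]
round_bottle [([744.4, -184.9, 2.0], 0.88)]
square_bottle [([597.1, 35.8, 4.3], 0.88)]
pot [([416.3, 120.1, -6.1], 0.94), ([548.0, -30.5, 6.0], 0.9), ([536.6, 165.1, 2.8], 0.63)]
jar []
hygrometer [([525.9, 44.2, 7.7], 0.84)]
```

View pics/side0.png

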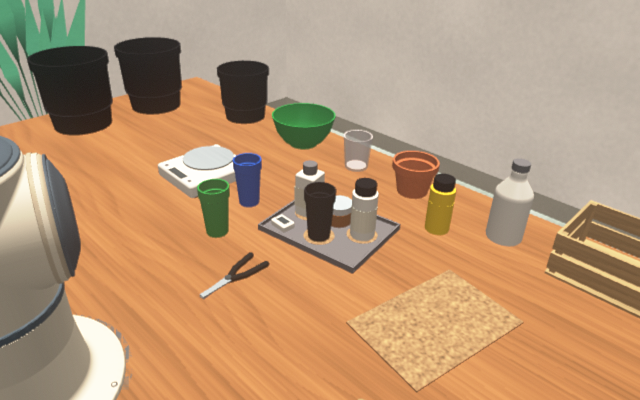

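View pics/top0.png

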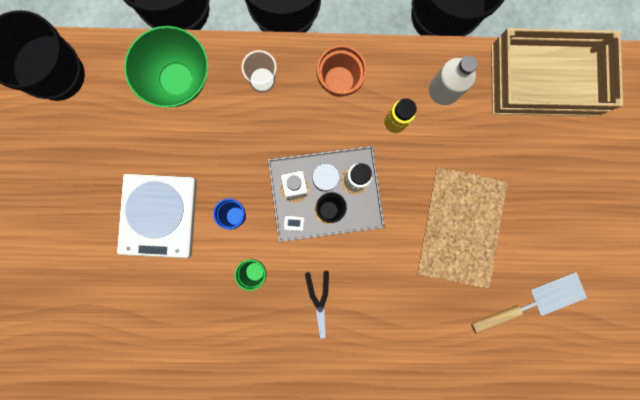

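```bash
cat > h.py <<'E'
import numpy as np, cv2
from station import monitor, cams, order, ctrl
def K(p):
    f=200/np.tan(np.radians(p["fov_y"])/2); return np.array([[f,0,p["cx"]],[0,f,p["cy"]],[0,0,1]])
def proj(p,X):
    X=np.atleast_2d(np.asarray(X,float)); c=X@np.array(p["R"]).T+p["t"]; q=c@K(p).T; return q[:,:2]/q[:,2:]
def ray(p,uv,z):
    R=np.array(p["R"]);C=-R.T@p["t"]
    d=np.linalg.solve(K(p),np.c_[np.atleast_2d(uv),np.ones(len(np.atleast_2d(uv)))].T).T@R
    return C+d*((z-C[2])/d[:,2])[:,None]
def circ(x,y,z,r,n=48):
    a=np.arange(n)*2*np.pi/n; return np.c_[x+r*np.cos(a),y+r*np.sin(a),0*a+z]
def crop(p,name,x0,y0,w,h,s,curves=()):
    im=cv2.resize(p["frame"][y0:y0+h,x0:x0+w,::-1],None,fx=s,fy=s,interpolation=cv2.INTER_CUBIC)
    for X,col in curves:
        q=(proj(p,X)-[x0,y0]+.5)*s-.5
        cv2.polylines(im,[np.round(q).astype(int)],True,col,1)
    cv2.imwrite("pics/"+name,im)
import pickle
def save(p,n): pickle.dump(p,open(n,"wb"))
def load(n): return pickle.load(open(n,"rb"))
E
python3 - <<'E'
from h import *
a=cams.camera("top");b=cams.camera("side");save((a,b),"p0.pkl")
crop(a,"ct0.png",262,140,130,108,6)
crop(b,"cs0.png",252,150,155,120,5)
# tray corners from top
print(ray(a,[(269,160),(373,147),(384,228),(279,242)],14).round(1))
E
```

```text
[[ 654.7   95.1   14. ]
 [ 687.2 -130.6   14. ]
 [ 511.  -155.1   14. ]
 [ 478.3   70.4   14. ]]
```

View pics/ct0.png

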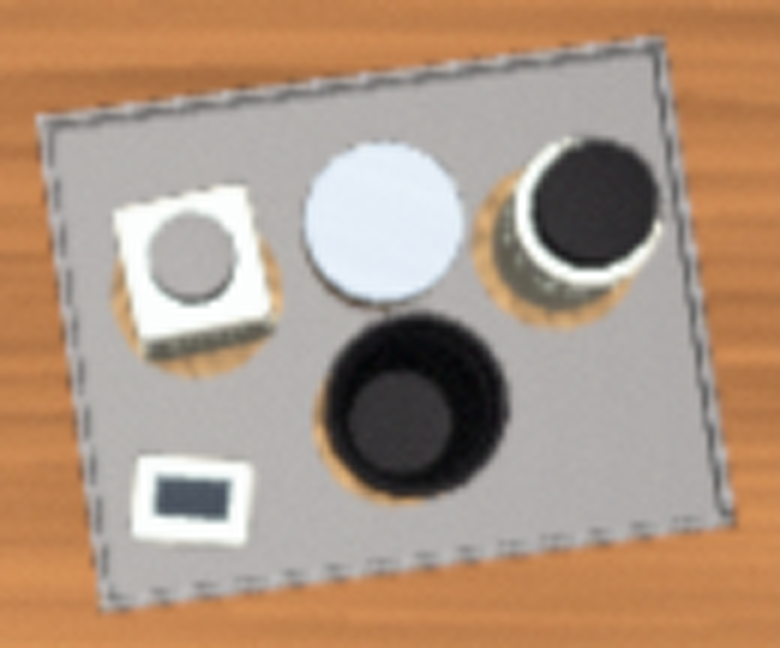

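View pics/cs0.png

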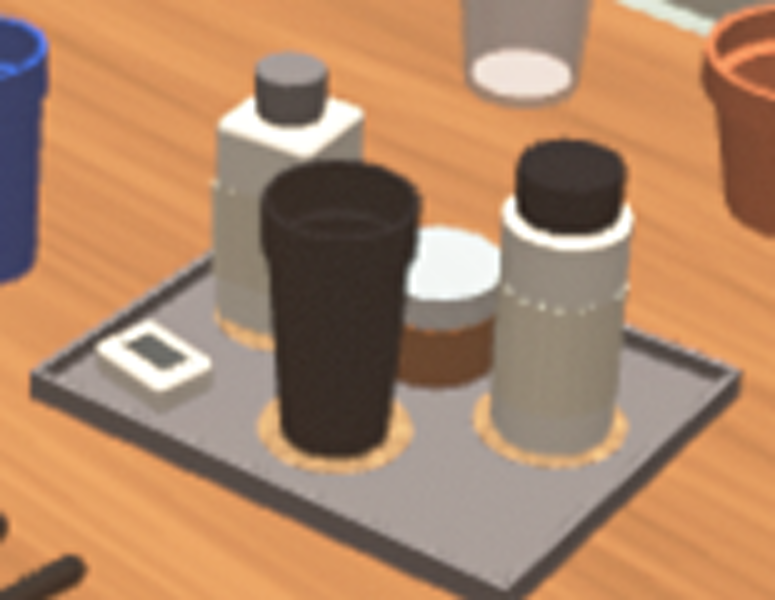

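```bash
cat >> h.py <<'E'
from scipy.ndimage import map_coordinates
from scipy.optimize import minimize
def score(p,X,g=None):
    # abs image step across the projected closed curve
    q=proj(p,X); t=np.roll(q,-1,0)-np.roll(q,1,0); n=np.c_[-t[:,1],t[:,0]]; n/=np.linalg.norm(n,axis=1)[:,None]+1e-9
    im=p["frame"].astype(float)
    s=0
    f=lambda uv:np.array([map_coordinates(im[:,:,c],[uv[:,1],uv[:,0]],order=1,mode='nearest') for c in range(3)])
    d=np.linalg.norm(f(q+n)-f(q-n),axis=0)
    return np.minimum(d,120).mean()
def fit(p,curve,x0,step=3.0):
    best=None
    for k in range(3):
        st=np.atleast_1d(step)*np.ones(len(x0))
        sim=[np.array(x0,float)]+[np.array(x0,float)+(1 if k%2 else -1)*st*np.eye(len(x0))[i] for i in range(len(x0))]
        r=minimize(lambda v:-score(p,curve(v)),x0,method="Nelder-Mead",options=dict(initial_simplex=sim,xatol=.02,fatol=.01))
        if best is None or r.fun<best.fun: best=r
        x0=best.x
    return best.x,-best.fun
def rect(x,y,yaw,w,d,z,n=40):
    t=np.linspace(-.5,.5,n,endpoint=False)
    P=np.r_[np.c_[t*w,0*t-d/2],np.c_[0*t+w/2,t*d],np.c_[-t*w,0*t+d/2],np.c_[0*t-w/2,-t*d]]
    c,s=np.cos(yaw),np.sin(yaw)
    return np.c_[x+c*P[:,0]-s*P[:,1],y+s*P[:,0]+c*P[:,1],0*P[:,0]+z]
E
python3 - <<'E'
from h import *
a,b=load("p0.pkl")
T={}
T['tray'],s=fit(a,lambda v:rect(*v,180,230,14),[584,-30,0.142],[3,3,.03]);print('tray',T['tray'].round(3),s)
def up(cx,cy,z):return ray(a,[(262+(cx+.5)/6-.5,140+(cy+.5)/6-.5)],z)[0,:2]
q0=up(191,257,118);r0=up(595,203,120);p0=up(417,403,107);j0=up(384,221,46)
C=dict(sq=(q0,118,15),rd=(r0,120,21),pot=(p0,107,30.5),jar=(j0,46,28))
cv=[]
for n,(x0,z,r) in C.items():
    for nm,p in(("top",a),("side",b)):
        v,s=fit(p,lambda v:circ(*v,z,r),x0);print(n,nm,x0.round(1),v.round(1),round(s))
        if nm=="top":T[n]=v;
v,s=fit(a,lambda v:rect(*v,46,46,96),[*T['sq'],T['tray'][2]],[2,2,.05]);print('sq body top',v.round(3),s)
vs,s=fit(b,lambda v:rect(*v,46,46,96),v,[2,2,.05]);print('sq body side',vs.round(3),s)
T['sqb']=v
for n in T:
    if n in C: 
        d=T[n]-T['tray'][:2];y=T['tray'][2];print(n,"in tray",(np.cos(y)*d[0]+np.sin(y)*d[1]).round(1),(-np.sin(y)*d[0]+np.cos(y)*d[1]).round(1))
cu=[(rect(*T['tray'],180,230,14),(0,0,255)),(rect(*v,46,46,96),(255,0,0))]+[(circ(*T[n],z,r),(0,200,0)) for n,(x0,z,r) in C.items()]
x,y,w=T['tray']
for X,Y in((20,66),(20,-66),(-36,0)):
    px,py=x+np.cos(w)*X-np.sin(w)*Y,y+np.sin(w)*X+np.cos(w)*Y
    cu.append((circ(px,py,6,31),(255,0,255)));print("pad",round(px,1),round(py,1))
crop(a,"ct1.png",262,140,130,108,6,cu)
crop(b,"cs1.png",252,150,155,120,5,cu)
m,s=fit(a,lambda v:rect(*v,240,160,4),[517,-331,1.4 if 0 else -.15],[3,3,.05]);print('mat',m.round(3),s)
pn,s=fit(a,lambda v:circ(*v,50,60),[545,327]);print('pan',pn.round(1),s)
ps,s=fit(b,lambda v:circ(*v,50,60),[545,327]);print('pan side',ps.round(1),s)
crop(a,"ct2.png",100,140,420,160,1.9,[(rect(*m,240,160,4),(0,0,255)),(circ(*pn,50,60),(0,0,255))])
E
```

```text
tray [ 5.85324e+02 -2.85320e+01  1.48000e-01] 77.37280522969175
sq top [595.1  39.5] [594.8  39.2] 116
sq side [595.1  39.5] [598.5  41.6] 85
rd top [614.7 -91.7] [613.6 -91.6] 120
rd side [614.7 -91.7] [617.8 -90.1] 84
pot top [549.4 -35. ] [547.1 -33.5] 120
pot side [549.4 -35. ] [551.1 -34. ] 79
jar top [616.9 -26.3] [616.8 -26.3] 102
jar side [616.9 -26.3] [619.6 -23.4] 79
sq body top [5.95344e+02 3.95090e+01 2.20000e-01] 109.51105058853496
sq body side [5.98325e+02 4.06740e+01 2.66000e-01] 102.22984184265438
sq in tray 19.4 65.6
rd in tray 18.6 -66.5
pot in tray -38.5 0.7
jar in tray 31.4 -2.4
pad 595.3 39.7
pad 614.9 -90.9
pad 549.7 -33.9
mat [ 5.15637e+02 -3.30285e+02 -1.83000e-01] 43.28817937499807
pan [542.5 326.2] 67.5489964516865
pan side [542.9 324.2] 97.66424287773918
```

View pics/ct1.png

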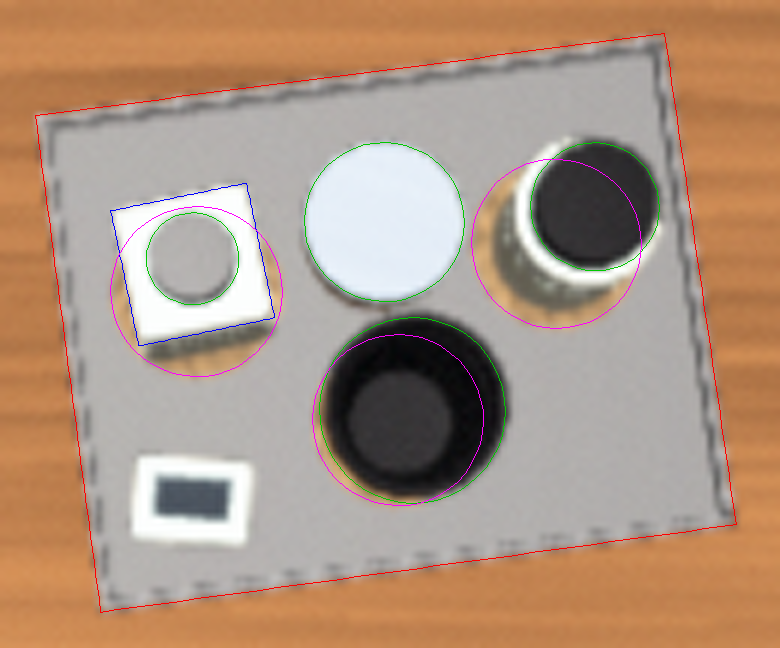

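View pics/cs1.png

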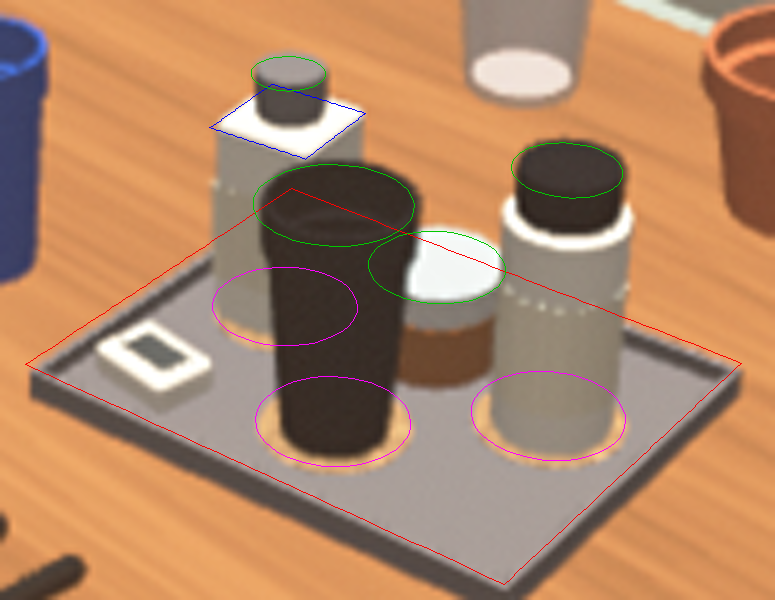

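View pics/ct2.png

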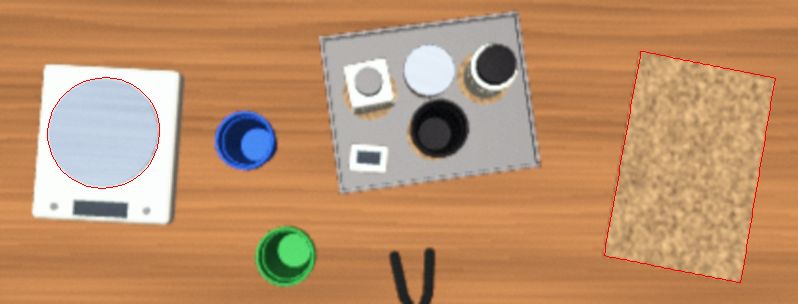

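```bash
cat >> h.py <<'E'
from scipy.spatial.transform import Rotation as Rn
def plan(x,y,z,yaw,frm=None):
    """target TCP with tool y down and jaw (tool z) along world angle yaw (mod pi); prints one total tool-frame delta, turn first"""
    s=monitor.state(); R=Rn.from_quat(s["ee_rot"]); M=R.as_matrix()
    print("t",round(s["t"],2),"pos",s["position"].round(1),"w",round(s["gripper_width"],1),"F",s["contact_force"].round(1),"jaw",round(np.arctan2(M[1,2],M[0,2]),3),"down",M[:,1].round(3),"j6",s["joint_pos"][5].round(2))
    best=None
    for k in(0,np.pi):
        zz=np.array([np.cos(yaw+k),np.sin(yaw+k),0]);yy=np.array([0,0,-1.]);xx=np.cross(yy,zz)
        T=np.c_[xx,yy,zz]; w=Rn.from_matrix(M.T@T).as_rotvec()
        if best is None or np.linalg.norm(w)<np.linalg.norm(best[0]): best=(w,T)
    w,T=best; d=np.array([x,y,z])-s["position"]
    print("shift in present tool axes",(M.T@d).round(1),"| in final tool axes",(T.T@d).round(1),"| turn",w.round(3),"rows",max(np.linalg.norm(d)/41.7,np.linalg.norm(w)/.125).round(1))
E
python3 - <<'E'
from h import *
a,b=load("p0.pkl")
# pot by dark mask in both
g=a["frame"].max(2); m=(g<75).astype(np.uint8); n,l,st,c=cv2.connectedComponentsWithStats(m)
for i in range(1,n):
    if st[i,4]>100 and 262<c[i][0]<392 and 140<c[i][1]<248: print(st[i],c[i], ray(a,[c[i]],107).round(1), ray(a,[c[i]],120).round(1))
plan(616,-91,272,.148+np.pi/2)
E
```

```text
[351 164  20  20 312] [360.67307692 173.63141026] [[616.  -93.1 107. ]] [[614.2 -91.5 120. ]]
[316 193  30  30 698] [330.82951289 207.28080229] [[548.3 -34.5 107. ]] [[547.5 -33.8 120. ]]
t 1.0 pos [142.4 608.6 303.9] w 85.4 F [0.1 0.4 0.3] jaw 1.341 down [ 0. -0. -1.] j6 -0.1
shift in present tool axes [ 620.5   31.9 -573.3] | in final tool axes [ 365.3   31.9 -761.8] | turn [ 0.    -0.378  0.   ] rows 20.3
```

{"name": "step_arm", "arguments": {
  "moves": [
    {"dx": 26,"dz": -24},
    {"dx": 26,"dz": -24},
    {"dx": 26,"dz": -24},
    {"dx": 26,"dz": -24},
    {"dx": 26,"dz": -24},
    {"dx": 26,"dz": -24},
    {"dx": 26,"dz": -24},
    {"dx": 26,"dz": -24},
    {"dx": 26,"dz": -24},
    {"dx": 26,"dz": -24}
  ],
  "grip": 0
}}

```text
invalid input
```

{"name": "step_arm", "arguments": {
  "moves": [
    {"dx": 26,"dz": -24},
    {"dx": 26,"dz": -24},
    {"dx": 26,"dz": -24},
    {"dx": 26,"dz": -24},
    {"dx": 26,"dz": -24},
    {"dx": 26,"dz": -24},
    {"dx": 26,"dz": -24},
    {"dx": 26,"dz": -24},
    {"dx": 26,"dz": -24},
    {"dx": 26,"dz": -24}
  ]
}}

```text
invalid input
```

{"name": "step_arm", "arguments": {
  "moves": [
    {"dx": 26,"dz": -24},
    {"dx": 26,"dz": -24},
    {"dx": 26,"dz": -24},
    {"dx": 22,"dz": -21},
    {"wy": -0.1},
    {"wy": -0.1},
    {"wy": -0.1},
    {"wy": -0.078},
    {}
  ]
}}

```text
invalid input
```

```bash
python3 - <<'E'
from h import *
plan(616,-90.8,272,.148+np.pi/2)
plan(616,-90.8,138,.148+np.pi/2)
b=cams.camera("side");crop(b,"s1.png",200,20,280,250,2.8)
E
```

```text
t 1.0 pos [142.4 608.6 303.9] w 85.4 F [0.1 0.4 0.3] jaw 1.341 down [ 0. -0. -1.] j6 -0.1
shift in present tool axes [ 620.5   31.9 -573.1] | in final tool axes [ 365.3   31.9 -761.6] | turn [ 0.    -0.378  0.   ] rows 20.3
t 1.0 pos [142.4 608.6 303.9] w 85.4 F [0.1 0.4 0.3] jaw 1.341 down [ 0. -0. -1.] j6 -0.1
shift in present tool axes [ 620.5  165.9 -573.1] | in final tool axes [ 365.3  165.9 -761.6] | turn [ 0.    -0.378  0.   ] rows 20.6
```

View pics/s1.png

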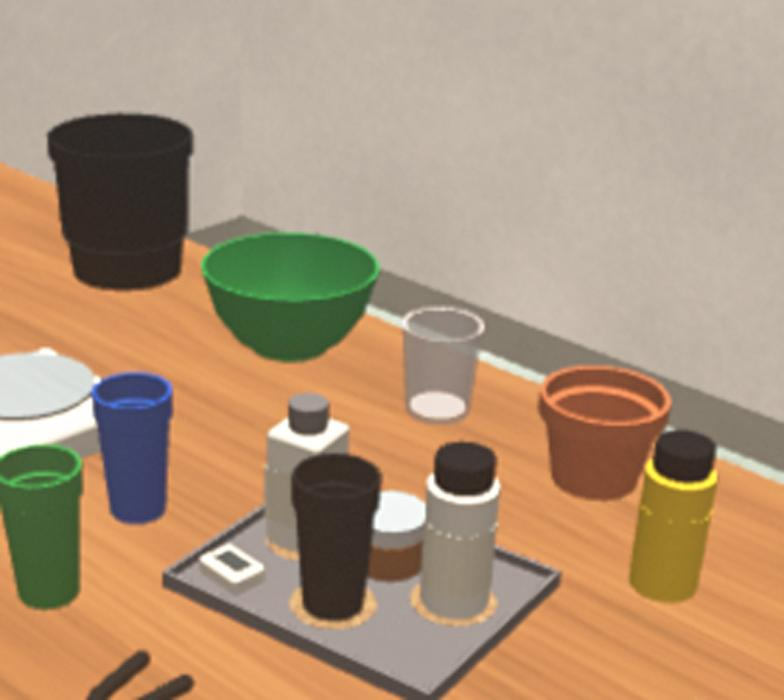

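{"name": "step_arm", "arguments": {
  "moves": [
    {"dx": 26,"dy": 0,"dz": -24,"wx": 0,"wy": 0,"wz": 0},
    {"dx": 26,"dy": 0,"dz": -24,"wx": 0,"wy": 0,"wz": 0},
    {"dx": 26,"dy": 0,"dz": -24,"wx": 0,"wy": 0,"wz": 0},
    {"dx": 26,"dy": 0,"dz": -24,"wx": 0,"wy": 0,"wz": 0},
    {"dx": 26,"dy": 0,"dz": -24,"wx": 0,"wy": 0,"wz": 0},
    {"dx": 26,"dy": 0,"dz": -24,"wx": 0,"wy": 0,"wz": 0},
    {"dx": 26,"dy": 0,"dz": -24,"wx": 0,"wy": 0,"wz": 0},
    {"dx": 26,"dy": 0,"dz": -24,"wx": 0,"wy": 0,"wz": 0},
    {"dx": 26,"dy": 0,"dz": -24,"wx": 0,"wy": 0,"wz": 0},
    {"dx": 26,"dy": 0,"dz": -24,"wx": 0,"wy": 0,"wz": 0}
  ],
  "grip": 0
}}

```text
t: 1.88
position: [341.5, 314.2, 304.1]
ee_rot: [-0.702, 0.081, -0.081, 0.703]
contact_force: [1.8, 0.4, 0.6]
gripper_width: 85.3
```

{"name": "step_arm", "arguments": {
  "moves": [
    {"dx": 26,"dy": 0,"dz": -24,"wx": 0,"wy": 0,"wz": 0},
    {"dx": 26,"dy": 0,"dz": -24,"wx": 0,"wy": 0,"wz": 0},
    {"dx": 26,"dy": 0,"dz": -24,"wx": 0,"wy": 0,"wz": 0},
    {"dx": 26,"dy": 0,"dz": -24,"wx": 0,"wy": 0,"wz": 0},
    {"dx": 26,"dy": 0,"dz": -24,"wx": 0,"wy": 0,"wz": 0},
    {"dx": 26,"dy": 0,"dz": -24,"wx": 0,"wy": 0,"wz": 0},
    {"dx": 26,"dy": 0,"dz": -24,"wx": 0,"wy": 0,"wz": 0},
    {"dx": 26,"dy": 0,"dz": -24,"wx": 0,"wy": 0,"wz": 0},
    {"dx": 26,"dy": 0,"dz": -24,"wx": 0,"wy": 0,"wz": 0},
    {"dx": 26,"dy": 0,"dz": -24,"wx": 0,"wy": 0,"wz": 0}
  ]
}}

```text
t: 2.72
position: [540.1, 21.0, 304.0]
ee_rot: [-0.702, 0.081, -0.081, 0.702]
contact_force: [0.7, 0.1, 0.1]
gripper_width: 85.4
```

{"name": "step_arm", "arguments": {
  "moves": [
    {"dx": 26,"dy": 0,"dz": -24,"wx": 0,"wy": 0,"wz": 0},
    {"dx": 26,"dy": 0,"dz": -24,"wx": 0,"wy": 0,"wz": 0},
    {"dx": 26,"dy": 0,"dz": -24,"wx": 0,"wy": 0,"wz": 0},
    {"dx": 22,"dy": 0,"dz": -21,"wx": 0,"wy": 0,"wz": 0},
    {"dx": 0,"dy": 0,"dz": 0,"wx": 0,"wy": -0.1,"wz": 0},
    {"dx": 0,"dy": 0,"dz": 0,"wx": 0,"wy": -0.1,"wz": 0},
    {"dx": 0,"dy": 0,"dz": 0,"wx": 0,"wy": -0.1,"wz": 0},
    {"dx": 0,"dy": 0,"dz": 0,"wx": 0,"wy": -0.078,"wz": 0},
    {"dx": 0,"dy": 0,"dz": 0,"wx": 0,"wy": 0,"wz": 0},
    {"dx": 0,"dy": 0,"dz": 0,"wx": 0,"wy": 0,"wz": 0}
  ]
}}

```text
t: 3.55
position: [615.5, -90.6, 303.9]
ee_rot: [-0.705, -0.051, 0.051, 0.705]
contact_force: [0.2, -0.3, 0.1]
gripper_width: 85.6
```

```bash
python3 - <<'E'
from h import *
plan(616,-90.8,138,.148+np.pi/2)
b=cams.camera("side");crop(b,"s1.png",200,20,280,250,2.8)
a=cams.camera("top");crop(a,"t1.png",220,80,250,200,3)
E
```

```text
t 3.55 pos [615.5 -90.6 303.9] w 85.6 F [ 0.2 -0.3  0.1] jaw 1.716 down [-0. -0. -1.] j6 -1.96
shift in present tool axes [  0.4 165.9  -0.3] | in final tool axes [  0.4 165.9  -0.3] | turn [-0.    -0.002 -0.   ] rows 4.0
```

View pics/s1.png

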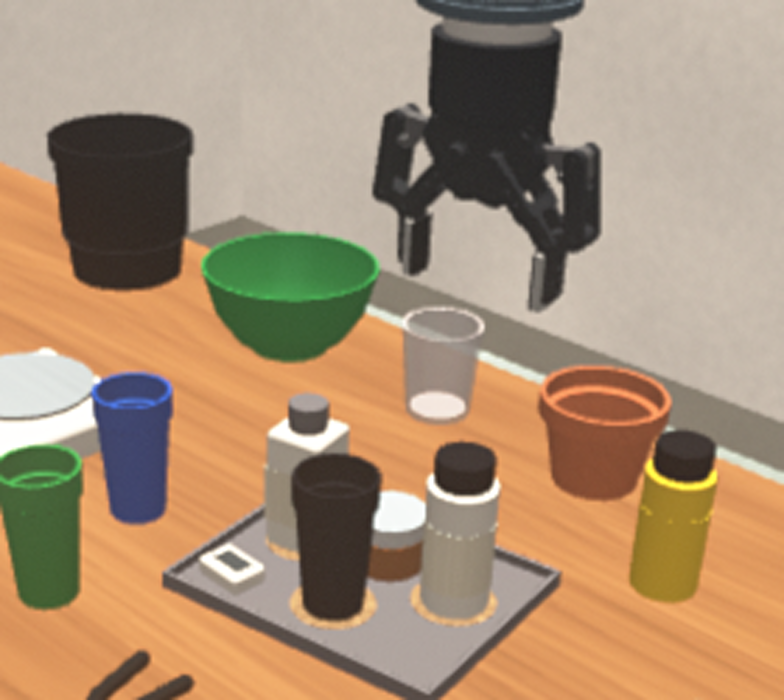

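View pics/t1.png

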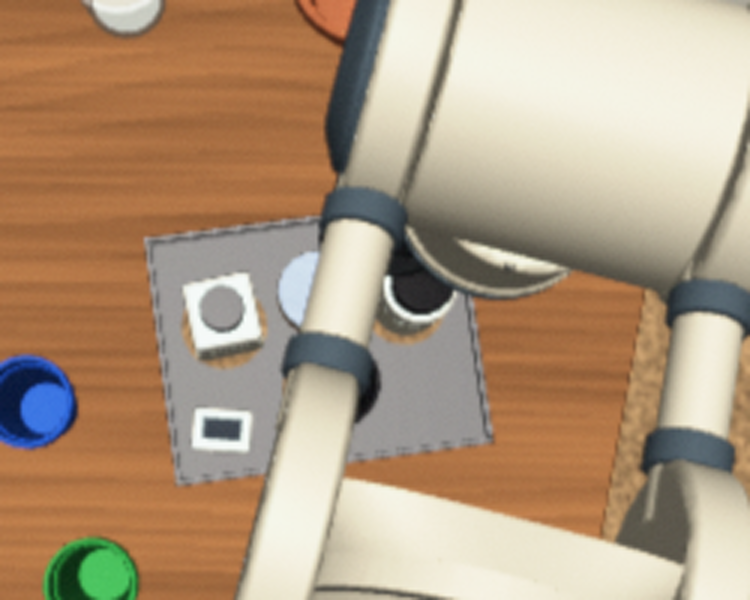

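{"name": "step_arm", "arguments": {
  "moves": [
    {"dx": 0.4,"dy": 20,"dz": 0,"wx": 0,"wy": 0,"wz": 0},
    {"dx": 0,"dy": 20,"dz": 0,"wx": 0,"wy": 0,"wz": 0},
    {"dx": 0,"dy": 20,"dz": 0,"wx": 0,"wy": 0,"wz": 0},
    {"dx": 0,"dy": 20,"dz": 0,"wx": 0,"wy": 0,"wz": 0},
    {"dx": 0,"dy": 20,"dz": 0,"wx": 0,"wy": 0,"wz": 0},
    {"dx": 0,"dy": 20,"dz": 0,"wx": 0,"wy": 0,"wz": 0},
    {"dx": 0,"dy": 20,"dz": 0,"wx": 0,"wy": 0,"wz": 0},
    {"dx": 0,"dy": 16,"dz": 0,"wx": 0,"wy": 0,"wz": 0},
    {"dx": 0,"dy": 10,"dz": 0,"wx": 0,"wy": 0,"wz": 0},
    {"dx": 0,"dy": 0,"dz": 0,"wx": 0,"wy": 0,"wz": 0}
  ]
}}

```text
t: 4.48
position: [615.1, -90.3, 136.0]
ee_rot: [-0.705, -0.051, 0.053, 0.706]
contact_force: [-0.6, -0.1, -0.6]
gripper_width: 85.6
```

```bash
python3 - <<'E'
from h import *
plan(616,-90.8,138,.148+np.pi/2)
b=cams.camera("side");crop(b,"s2.png",280,100,150,120,5)
E
```

```text
t 4.48 pos [615.1 -90.3 136. ] w 85.6 F [-0.6 -0.1 -0.6] jaw 1.718 down [-0.003  0.001 -1.   ] j6 -1.96
shift in present tool axes [ 0.8 -2.  -0.6] | in final tool axes [ 0.8 -2.  -0.6] | turn [-0.001 -0.001 -0.003] rows 0.1
```

View pics/s2.png

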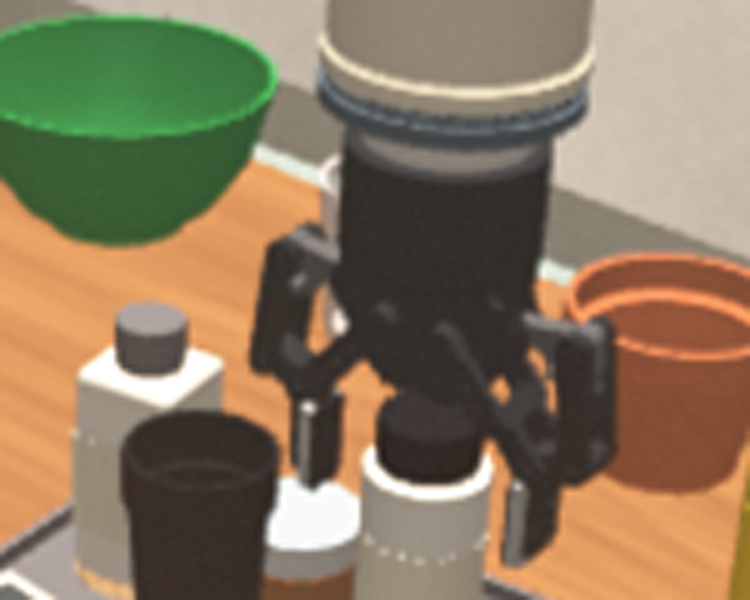

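{"name": "step_arm", "arguments": {
  "moves": [
    {"dx": 0,"dy": -1,"dz": 0,"wx": 0,"wy": 0,"wz": 0},
    {"dx": 0,"dy": 0,"dz": 0,"wx": 0,"wy": 0,"wz": 0},
    {"dx": 0,"dy": 0,"dz": 0,"wx": 0,"wy": 0,"wz": 0},
    {"dx": 0,"dy": 0,"dz": 0,"wx": 0,"wy": 0,"wz": 0},
    {"dx": 0,"dy": 0,"dz": 0,"wx": 0,"wy": 0,"wz": 0},
    {"dx": 0,"dy": 0,"dz": 0,"wx": 0,"wy": 0,"wz": 0},
    {"dx": 0,"dy": 0,"dz": 0,"wx": 0,"wy": 0,"wz": 0},
    {"dx": 0,"dy": 0,"dz": 0,"wx": 0,"wy": 0,"wz": 0}
  ],
  "grip": 1
}}

```text
t: 5.2
position: [616.6, -90.8, 140.3]
ee_rot: [0.706, 0.053, -0.052, -0.705]
contact_force: [-0.0, -0.8, 8.5]
gripper_width: 48.7
```

```bash
python3 - <<'E'
from h import *
plan(616,-90.8,138,.148+np.pi/2)
b=cams.camera("side");crop(b,"s3.png",280,100,150,150,4)
a0,b0=load("p0.pkl")
for q in(b0,b):
    m=(q["frame"].max(2)<75)[170:250,345:390] if 0 else None
    print(fit(q,lambda v:circ(*v,98+6,25),[616,-91],2))
E
```

```text
t 5.2 pos [616.6 -90.8 140.3] w 48.7 F [-0.  -0.8  8.5] jaw 1.719 down [ 0.002 -0.001 -1.   ] j6 -1.96
shift in present tool axes [-0.6  2.3  0.1] | in final tool axes [-0.6  2.3  0.1] | turn [0.001 0.    0.002] rows 0.1
(array([615.92267358, -91.44332212]), np.float64(72.66096984372892))
(array([618.15369245, -86.68880305]), np.float64(52.32341758036867))
```

View pics/s3.png

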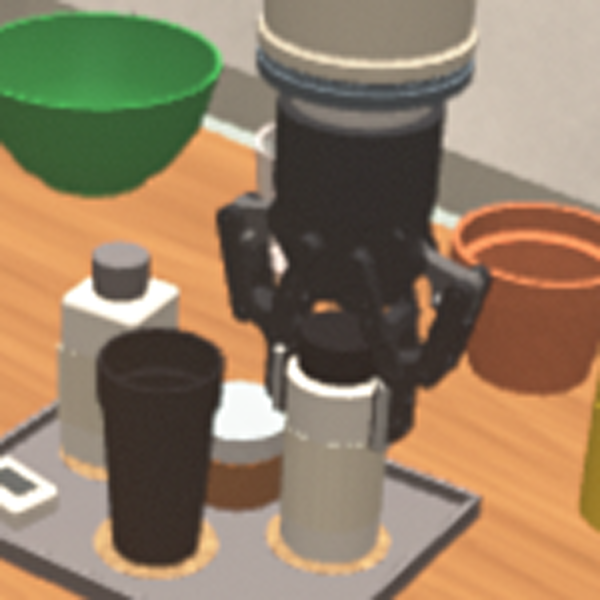

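```bash
cat >> h.py <<'E'
def patchshift(p,q,x0,y0,w,h):
    A=cv2.cvtColor(p["frame"],cv2.COLOR_RGB2GRAY);B=cv2.cvtColor(q["frame"],cv2.COLOR_RGB2GRAY)
    W=np.eye(2,3,dtype=np.float32)
    T=A[y0:y0+h,x0:x0+w]; I=B[y0-6:y0+h+6,x0-6:x0+w+6]; W[:,2]=6
    cc,W=cv2.findTransformECC(T,I,W,cv2.MOTION_TRANSLATION,(3,200,1e-5),None,3)
    return (W[:,2]-6).round(2),round(cc,4)
E
python3 - <<'E'
from h import *
a0,b0=load("p0.pkl")
b=cams.camera("side"); save(b,"b3.pkl")
print(patchshift(b0,b,346,208,36,26),patchshift(b0,b,346,222,36,24))
print(proj(b0,[[616,-91,30],[617,-91,30],[616,-90,30]]))
for y in(215,225):
    print(b0["frame"][y,344:384,1]);print(b["frame"][y,344:384,1])
E
```

```text
(array([-0.01,  0.73], dtype=float32), 0.848) (array([-0.06, -0.1 ], dtype=float32), 0.996)
[[362.36974206 222.36285285]
 [362.69545201 222.16760427]
 [361.98410772 222.15853152]]
[107  95  89  78  71  69  84 120 128 128 132 135 136 134 136 137 138 136
 136 139 135 136 133 133 133 130 130 129 129 127 125 124 133 160 150 154
 155 155 156 158]
[111 101  92  79  73  74  96 127 135 136 139 140 141 141 142 143 146 144
 144 142 143 143 140 139 140 138 135 135 135 132 131 128 144 167 155 160
 161 161 163 166]
[ 69  70  76  93 112 129 134 126 127 130 133 135 135 135 136 138 136 137
 136 135 137 135 134 135 131 130 128 128 127 125 123 132 158 158 157 158
 156 157 158 157]
[ 72  74  78  95 115 131 133 131 135 138 139 142 140 141 143 144 142 143
 144 143 141 140 139 138 138 137 135 133 130 130 131 144 163 165 164 164
 164 164 164 165]
```

{"name": "step_arm", "arguments": {
  "moves": [
    {"dx": 0,"dy": -5,"dz": 0,"wx": 0,"wy": 0,"wz": 0},
    {"dx": 0,"dy": -12,"dz": 0,"wx": 0,"wy": 0,"wz": 0},
    {"dx": 0,"dy": -20,"dz": 0,"wx": 0,"wy": 0,"wz": 0},
    {"dx": 0,"dy": -20,"dz": 0,"wx": 0,"wy": 0,"wz": 0},
    {"dx": 0,"dy": -20,"dz": 0,"wx": 0,"wy": 0,"wz": 0},
    {"dx": 0,"dy": -20,"dz": 0,"wx": 0,"wy": 0,"wz": 0},
    {"dx": 0,"dy": -20,"dz": 0,"wx": 0,"wy": 0,"wz": 0},
    {"dx": 0,"dy": -16,"dz": 0,"wx": 0,"wy": 0,"wz": 0},
    {"dx": 0,"dy": 0,"dz": 0,"wx": 0,"wy": 0,"wz": 0},
    {"dx": 0,"dy": 0,"dz": 0,"wx": 0,"wy": 0,"wz": 0}
  ]
}}

```text
t: 6.13
position: [616.1, -90.5, 273.3]
ee_rot: [0.705, 0.053, -0.052, -0.705]
contact_force: [-0.1, -0.2, -1.6]
gripper_width: 48.7
```

```bash
python3 - <<'E'
from h import *
plan(589.4,-344,272,1.719)
E
```

```text
t 6.13 pos [616.1 -90.5 273.3] w 48.7 F [-0.1 -0.2 -1.6] jaw 1.719 down [ 0.002 -0.001 -1.   ] j6 -1.96
shift in present tool axes [ -63.9    1.3 -246.7] | in final tool axes [ -63.9    1.3 -246.7] | turn [ 0.001 -0.     0.002] rows 6.1
```

{"name": "step_arm", "arguments": {
  "moves": [
    {"dx": -5,"dy": 0,"dz": -18.7,"wx": 0,"wy": 0,"wz": 0},
    {"dx": -7.9,"dy": 0,"dz": -30,"wx": 0,"wy": 0,"wz": 0},
    {"dx": -8,"dy": 0,"dz": -32,"wx": 0,"wy": 0,"wz": 0},
    {"dx": -9,"dy": 0,"dz": -34,"wx": 0,"wy": 0,"wz": 0},
    {"dx": -9,"dy": 0,"dz": -34,"wx": 0,"wy": 0,"wz": 0},
    {"dx": -9,"dy": 0,"dz": -34,"wx": 0,"wy": 0,"wz": 0},
    {"dx": -8,"dy": 0,"dz": -32,"wx": 0,"wy": 0,"wz": 0},
    {"dx": -5,"dy": 0,"dz": -20,"wx": 0,"wy": 0,"wz": 0},
    {"dx": -3,"dy": 0,"dz": -12,"wx": 0,"wy": 0,"wz": 0},
    {"dx": 0,"dy": 0,"dz": 0,"wx": 0,"wy": 0,"wz": 0}
  ]
}}

```text
t: 6.97
position: [588.4, -346.0, 270.7]
ee_rot: [-0.705, -0.051, 0.052, 0.705]
contact_force: [0.2, -0.1, -1.8]
gripper_width: 49.1
```

{"name": "step_arm", "arguments": {
  "moves": [
    {"dx": 0,"dy": 20,"dz": 0,"wx": 0,"wy": 0,"wz": 0},
    {"dx": 0,"dy": 20,"dz": 0,"wx": 0,"wy": 0,"wz": 0},
    {"dx": 0,"dy": 20,"dz": 0,"wx": 0,"wy": 0,"wz": 0},
    {"dx": 0,"dy": 20,"dz": 0,"wx": 0,"wy": 0,"wz": 0},
    {"dx": 0,"dy": 20,"dz": 0,"wx": 0,"wy": 0,"wz": 0},
    {"dx": 0,"dy": 12,"dz": 0,"wx": 0,"wy": 0,"wz": 0},
    {"dx": 0,"dy": 8,"dz": 0,"wx": 0,"wy": 0,"wz": 0},
    {"dx": 0,"dy": 5,"dz": 0,"wx": 0,"wy": 0,"wz": 0},
    {"dx": 0,"dy": 0,"dz": 0,"wx": 0,"wy": 0,"wz": 0},
    {"dx": 0,"dy": 0,"dz": 0,"wx": 0,"wy": 0,"wz": 0}
  ]
}}

```text
t: 7.8
position: [589.5, -343.9, 147.5]
ee_rot: [0.705, 0.053, -0.052, -0.705]
contact_force: [0.7, 0.2, -0.8]
gripper_width: 49.0
```

```bash
python3 - <<'E'
from h import *
plan(589.4,-344,138,1.719)
b=cams.camera("side");crop(b,"s4.png",330,160,220,200,3.5)
E
```

```text
t 7.8 pos [ 589.5 -343.9  147.5] w 49.0 F [ 0.7  0.2 -0.8] jaw 1.719 down [ 0.001 -0.    -1.   ] j6 -2.33
shift in present tool axes [-0.1  9.5 -0. ] | in final tool axes [-0.1  9.5 -0. ] | turn [0.001 0.    0.001] rows 0.2
```

View pics/s4.png

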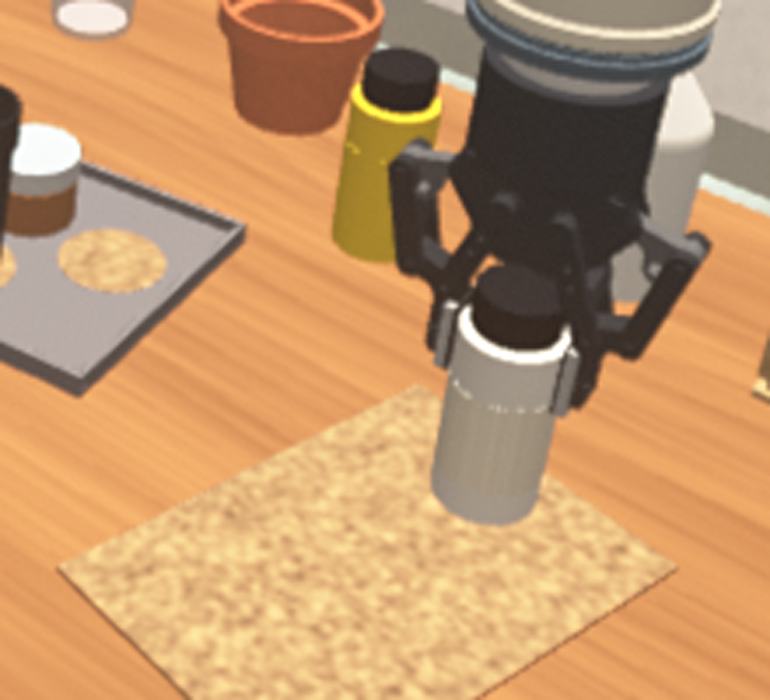

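{"name": "step_arm", "arguments": {
  "moves": [
    {"dx": 0,"dy": 4,"dz": 0,"wx": 0,"wy": 0,"wz": 0},
    {"dx": 0,"dy": 2,"dz": 0,"wx": 0,"wy": 0,"wz": 0},
    {"dx": 0,"dy": 1,"dz": 0,"wx": 0,"wy": 0,"wz": 0},
    {"dx": 0,"dy": 1,"dz": 0,"wx": 0,"wy": 0,"wz": 0},
    {"dx": 0,"dy": 0,"dz": 0,"wx": 0,"wy": 0,"wz": 0},
    {"dx": 0,"dy": 0,"dz": 0,"wx": 0,"wy": 0,"wz": 0}
  ]
}}

```text
t: 8.35
position: [589.2, -344.0, 139.3]
ee_rot: [0.705, 0.052, -0.052, -0.705]
contact_force: [-1.2, 0.9, 4.5]
gripper_width: 48.6
```

{"name": "step_arm", "arguments": {
  "moves": [
    {"dx": 0,"dy": 0,"dz": 0,"wx": 0,"wy": 0,"wz": 0},
    {"dx": 0,"dy": 0,"dz": 0,"wx": 0,"wy": 0,"wz": 0},
    {"dx": 0,"dy": 0,"dz": 0,"wx": 0,"wy": 0,"wz": 0},
    {"dx": 0,"dy": 0,"dz": 0,"wx": 0,"wy": 0,"wz": 0},
    {"dx": 0,"dy": 0,"dz": 0,"wx": 0,"wy": 0,"wz": 0},
    {"dx": 0,"dy": 0,"dz": 0,"wx": 0,"wy": 0,"wz": 0}
  ],
  "grip": 0
}}

```text
t: 8.85
position: [589.1, -344.0, 138.8]
ee_rot: [-0.705, -0.052, 0.052, 0.705]
contact_force: [0.1, 1.0, 0.2]
gripper_width: 85.7
```

{"name": "step_arm", "arguments": {
  "moves": [
    {"dx": 0,"dy": -10,"dz": 0,"wx": 0,"wy": 0,"wz": 0},
    {"dx": 0,"dy": -20,"dz": 0,"wx": 0,"wy": 0,"wz": 0},
    {"dx": 0,"dy": -25,"dz": 0,"wx": 0,"wy": 0,"wz": 0},
    {"dx": 0,"dy": -25,"dz": 0,"wx": 0,"wy": 0,"wz": 0},
    {"dx": 0,"dy": -25,"dz": 0,"wx": 0,"wy": 0,"wz": 0},
    {"dx": 0,"dy": -20,"dz": 0,"wx": 0,"wy": 0,"wz": 0},
    {"dx": 0,"dy": -10,"dz": 0,"wx": 0,"wy": 0,"wz": 0},
    {"dx": 0,"dy": 0,"dz": 0,"wx": 0,"wy": 0,"wz": 0}
  ]
}}

```text
t: 9.52
position: [589.8, -344.4, 276.8]
ee_rot: [0.706, 0.054, -0.051, -0.704]
contact_force: [0.2, -0.4, 0.2]
gripper_width: 85.4
```

```bash
python3 - <<'E'
from h import *
plan(550,-34.3,273,1.719)
E
```

```text
t 9.52 pos [ 589.8 -344.4  276.8] w 85.4 F [ 0.2 -0.4  0.2] jaw 1.719 down [ 0.004 -0.003 -1.   ] j6 -2.33
shift in present tool axes [  6.4   2.9 312.6] | in final tool axes [  6.4   3.8 312.6] | turn [0.003 0.    0.003] rows 7.5
```

{"name": "step_arm", "arguments": {
  "moves": [
    {"dx": 0,"dy": 0,"dz": 20,"wx": 0,"wy": 0,"wz": 0},
    {"dx": 0,"dy": 0,"dz": 38,"wx": 0,"wy": 0,"wz": 0},
    {"dx": 2,"dy": 0,"dz": 38,"wx": 0,"wy": 0,"wz": 0},
    {"dx": 2,"dy": 0,"dz": 38,"wx": 0,"wy": 0,"wz": 0},
    {"dx": 2,"dy": 0,"dz": 38,"wx": 0,"wy": 0,"wz": 0},
    {"dx": 0,"dy": 0,"dz": 38,"wx": 0,"wy": 0,"wz": 0},
    {"dx": 0,"dy": 0,"dz": 38,"wx": 0,"wy": 0,"wz": 0},
    {"dx": 0,"dy": 0,"dz": 38,"wx": 0,"wy": 0,"wz": 0},
    {"dx": 0,"dy": 0,"dz": 26,"wx": 0,"wy": 0,"wz": 0},
    {"dx": 0,"dy": 0,"dz": 0,"wx": 0,"wy": 0,"wz": 0}
  ]
}}

```text
t: 10.35
position: [547.3, -30.1, 272.7]
ee_rot: [-0.704, -0.053, 0.054, 0.706]
contact_force: [-0.3, 0.4, 0.5]
gripper_width: 85.3
```

{"name": "step_arm", "arguments": {
  "moves": [
    {"dx": 0,"dy": 10,"dz": 0,"wx": 0,"wy": 0,"wz": 0},
    {"dx": 0,"dy": 10,"dz": 0,"wx": 0,"wy": 0,"wz": 0},
    {"dx": 0,"dy": 0,"dz": 0,"wx": 0,"wy": 0,"wz": 0}
  ]
}}

```text
t: 10.6
position: [548.1, -35.2, 251.0]
ee_rot: [-0.705, -0.051, 0.053, 0.705]
contact_force: [0.1, 0.2, -1.5]
gripper_width: 85.6
```

```bash
python3 - <<'E'
from h import *
plan(549.8,-34.3,156,1.719)
E
```

```text
t 10.6 pos [548.1 -35.2 251. ] w 85.6 F [ 0.1  0.2 -1.5] jaw 1.718 down [-0.004  0.    -1.   ] j6 -1.89
shift in present tool axes [ 2.2 95.   0.6] | in final tool axes [ 1.8 95.   0.7] | turn [-0.001 -0.001 -0.004] rows 2.3
```

{"name": "step_arm", "arguments": {
  "moves": [
    {"dx": 0,"dy": 20,"dz": 0,"wx": 0,"wy": 0,"wz": 0},
    {"dx": 0,"dy": 20,"dz": 0,"wx": 0,"wy": 0,"wz": 0},
    {"dx": 0,"dy": 15,"dz": 0,"wx": 0,"wy": 0,"wz": 0},
    {"dx": 0,"dy": 0,"dz": 0,"wx": 0,"wy": 0,"wz": 0},
    {"dx": 0,"dy": 0,"dz": 0,"wx": 0,"wy": 0,"wz": 0},
    {"dx": 0,"dy": 0,"dz": 0,"wx": 0,"wy": 0,"wz": 0}
  ]
}}

```text
t: 11.1
position: [549.4, -35.1, 199.3]
ee_rot: [0.705, 0.052, -0.052, -0.705]
contact_force: [-0.0, -0.4, -0.1]
gripper_width: 85.8
```

```bash
python3 - <<'E'
from h import *
plan(549.8,-34.3,156,1.719)
E
```

```text
t 11.1 pos [549.4 -35.1 199.3] w 85.8 F [-0.  -0.4 -0.1] jaw 1.718 down [ 0. -0. -1.] j6 -1.89
shift in present tool axes [ 0.5 43.3  0.8] | in final tool axes [ 0.6 43.3  0.7] | turn [ 0.    -0.001  0.   ] rows 1.0
```

{"name": "step_arm", "arguments": {
  "moves": [
    {"dx": 0.5,"dy": 10,"dz": 0.8,"wx": 0,"wy": 0,"wz": 0},
    {"dx": 0,"dy": 12,"dz": 0,"wx": 0,"wy": 0,"wz": 0},
    {"dx": 0,"dy": 12,"dz": 0,"wx": 0,"wy": 0,"wz": 0},
    {"dx": 0,"dy": 8,"dz": 0,"wx": 0,"wy": 0,"wz": 0},
    {"dx": 0,"dy": 0,"dz": 0,"wx": 0,"wy": 0,"wz": 0},
    {"dx": 0,"dy": 0,"dz": 0,"wx": 0,"wy": 0,"wz": 0},
    {"dx": 0,"dy": 0,"dz": 0,"wx": 0,"wy": 0,"wz": 0}
  ]
}}

```text
t: 11.68
position: [549.7, -33.7, 157.4]
ee_rot: [0.705, 0.053, -0.052, -0.705]
contact_force: [-0.5, -0.5, 1.1]
gripper_width: 85.3
```

{"name": "step_arm", "arguments": {
  "moves": [
    {"dx": 0,"dy": 0,"dz": 0,"wx": 0,"wy": 0,"wz": 0},
    {"dx": 0,"dy": 0,"dz": 0,"wx": 0,"wy": 0,"wz": 0},
    {"dx": 0,"dy": 0,"dz": 0,"wx": 0,"wy": 0,"wz": 0},
    {"dx": 0,"dy": 0,"dz": 0,"wx": 0,"wy": 0,"wz": 0},
    {"dx": 0,"dy": 0,"dz": 0,"wx": 0,"wy": 0,"wz": 0},
    {"dx": 0,"dy": 0,"dz": 0,"wx": 0,"wy": 0,"wz": 0}
  ],
  "grip": 1
}}

```text
t: 12.18
position: [550.0, -33.8, 158.0]
ee_rot: [0.705, 0.053, -0.052, -0.705]
contact_force: [-1.6, -0.9, 12.4]
gripper_width: 60.3
```

```bash
python3 - <<'E'
from h import *
plan(549.8,-34.3,156,1.719)
a0,b0=load("p0.pkl")
b=cams.camera("side"); save(b,"b5.pkl");crop(b,"s5.png",250,120,150,150,4)
print(patchshift(b0,b,300,210,38,35),patchshift(b0,b,300,220,38,25))
for y in(215,225):
    print(b0["frame"][y,300:340,0]);print(b["frame"][y,300:340,0])
E
```

```text
t 12.18 pos [550.  -33.8 158. ] w 60.3 F [-1.6 -0.9 12.4] jaw 1.719 down [ 0.002 -0.    -1.   ] j6 -1.89
shift in present tool axes [-0.3  2.  -0.5] | in final tool axes [-0.3  2.  -0.5] | turn [ 0.001 -0.     0.002] rows 0.1
(array([-0.11, -0.14], dtype=float32), 0.9988) (array([-0.04, -0.17], dtype=float32), 0.9994)
[176 166 158 148 148 140  98  57  55  56  57  58  58  57  56  55  55  56
  54  56  56  56  56  54  54  54  57  55  55  55  53  57  82 126 146 127
 129 136 135 128]
[181 173 163 154 153 143  93  57  54  56  57  59  56  57  57  57  55  57
  57  54  56  55  56  56  54  56  56  54  56  55  55  64  94 130 151 134
 135 142 142 136]
[169 168 170 170 170 169 155  87  57  55  57  57  55  57  57  56  56  57
  57  55  56  55  56  55  56  56  55  55  54  54  65  90 105 107 107 106
 106 106 105 106]
[176 176 175 176 175 177 162  83  57  58  58  58  58  58  57  57  57  57
  58  56  56  57  57  56  57  57  55  57  55  55  68 101 110 111 108 110
 110 109 110 111]
```

View pics/s5.png

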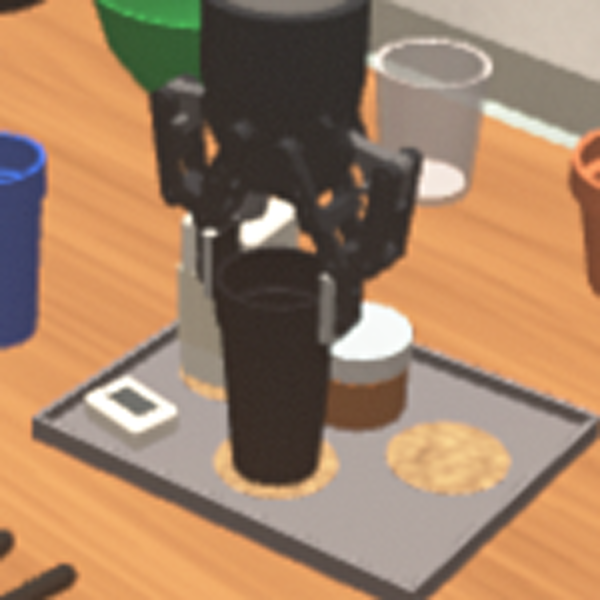

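{"name": "step_arm", "arguments": {
  "moves": [
    {"dx": 0,"dy": -5,"dz": 0,"wx": 0,"wy": 0,"wz": 0},
    {"dx": 0,"dy": -12,"dz": 0,"wx": 0,"wy": 0,"wz": 0},
    {"dx": 0,"dy": -20,"dz": 0,"wx": 0,"wy": 0,"wz": 0},
    {"dx": 0,"dy": -20,"dz": 0,"wx": 0,"wy": 0,"wz": 0},
    {"dx": 0,"dy": -20,"dz": 0,"wx": 0,"wy": 0,"wz": 0},
    {"dx": 0,"dy": -20,"dz": 0,"wx": 0,"wy": 0,"wz": 0},
    {"dx": 0,"dy": -13,"dz": 0,"wx": 0,"wy": 0,"wz": 0},
    {"dx": 0,"dy": -8,"dz": 0,"wx": 0,"wy": 0,"wz": 0},
    {"dx": 0,"dy": 0,"dz": 0,"wx": 0,"wy": 0,"wz": 0},
    {"dx": 0,"dy": 0,"dz": 0,"wx": 0,"wy": 0,"wz": 0}
  ]
}}

```text
t: 13.07
position: [549.3, -33.6, 274.7]
ee_rot: [0.705, 0.052, -0.052, -0.705]
contact_force: [-0.3, 0.1, -1.3]
gripper_width: 60.1
```

```bash
python3 - <<'E'
from h import *
plan(515.6,-330.3,275,1.719)
E
```

```text
t 13.07 pos [549.3 -33.6 274.7] w 60.1 F [-0.3  0.1 -1.3] jaw 1.719 down [ 0. -0. -1.] j6 -1.89
shift in present tool axes [ -77.1   -0.3 -288.5] | in final tool axes [ -77.1   -0.3 -288.5] | turn [0. 0. 0.] rows 7.2
```

{"name": "step_arm", "arguments": {
  "moves": [
    {"dx": -5,"dy": 0,"dz": -20,"wx": 0,"wy": 0,"wz": 0},
    {"dx": -9,"dy": 0,"dz": -32,"wx": 0,"wy": 0,"wz": 0},
    {"dx": -10,"dy": 0,"dz": -38,"wx": 0,"wy": 0,"wz": 0},
    {"dx": -10,"dy": 0,"dz": -38,"wx": 0,"wy": 0,"wz": 0},
    {"dx": -10,"dy": 0,"dz": -38,"wx": 0,"wy": 0,"wz": 0},
    {"dx": -10,"dy": 0,"dz": -38,"wx": 0,"wy": 0,"wz": 0},
    {"dx": -10,"dy": 0,"dz": -38,"wx": 0,"wy": 0,"wz": 0},
    {"dx": -8,"dy": 0,"dz": -28.5,"wx": 0,"wy": 0,"wz": 0},
    {"dx": -5,"dy": 0,"dz": -18,"wx": 0,"wy": 0,"wz": 0},
    {"dx": 0,"dy": 0,"dz": 0,"wx": 0,"wy": 0,"wz": 0}
  ]
}}

```text
t: 13.9
position: [514.8, -333.8, 273.3]
ee_rot: [-0.705, -0.051, 0.052, 0.705]
contact_force: [-0.7, 0.2, -1.1]
gripper_width: 59.6
```

{"name": "step_arm", "arguments": {
  "moves": [
    {"dx": 0,"dy": 0,"dz": 0,"wx": 0,"wy": 0,"wz": 0},
    {"dx": 0,"dy": 15,"dz": 0,"wx": 0,"wy": 0,"wz": 0},
    {"dx": 0,"dy": 20,"dz": 0,"wx": 0,"wy": 0,"wz": 0},
    {"dx": 0,"dy": 20,"dz": 0,"wx": 0,"wy": 0,"wz": 0},
    {"dx": 0,"dy": 20,"dz": 0,"wx": 0,"wy": 0,"wz": 0},
    {"dx": 0,"dy": 20,"dz": 0,"wx": 0,"wy": 0,"wz": 0},
    {"dx": 0,"dy": 10,"dz": 0,"wx": 0,"wy": 0,"wz": 0},
    {"dx": 0,"dy": 5,"dz": 0,"wx": 0,"wy": 0,"wz": 0},
    {"dx": 0,"dy": 0,"dz": 0,"wx": 0,"wy": 0,"wz": 0},
    {"dx": 0,"dy": 0,"dz": 0,"wx": 0,"wy": 0,"wz": 0}
  ]
}}

```text
t: 14.73
position: [516.2, -330.1, 165.4]
ee_rot: [0.705, 0.053, -0.052, -0.705]
contact_force: [-0.0, -1.4, -0.4]
gripper_width: 59.9
```

{"name": "step_arm", "arguments": {
  "moves": [
    {"dx": 0,"dy": 4,"dz": 0,"wx": 0,"wy": 0,"wz": 0},
    {"dx": 0,"dy": 2,"dz": 0,"wx": 0,"wy": 0,"wz": 0},
    {"dx": 0,"dy": 1,"dz": 0,"wx": 0,"wy": 0,"wz": 0},
    {"dx": 0,"dy": 1,"dz": 0,"wx": 0,"wy": 0,"wz": 0},
    {"dx": 0,"dy": 0,"dz": 0,"wx": 0,"wy": 0,"wz": 0},
    {"dx": 0,"dy": 0,"dz": 0,"wx": 0,"wy": 0,"wz": 0}
  ]
}}

```text
t: 15.23
position: [516.0, -330.4, 157.2]
ee_rot: [0.705, 0.052, -0.052, -0.705]
contact_force: [-0.8, -0.3, 2.8]
gripper_width: 60.2
```

Contact. Release and rise.

{"name": "step_arm", "arguments": {
  "moves": [
    {"dx": 0,"dy": 0.5,"dz": 0,"wx": 0,"wy": 0,"wz": 0},
    {"dx": 0,"dy": 0,"dz": 0,"wx": 0,"wy": 0,"wz": 0},
    {"dx": 0,"dy": 0,"dz": 0,"wx": 0,"wy": 0,"wz": 0},
    {"dx": 0,"dy": 0,"dz": 0,"wx": 0,"wy": 0,"wz": 0},
    {"dx": 0,"dy": 0,"dz": 0,"wx": 0,"wy": 0,"wz": 0},
    {"dx": 0,"dy": 0,"dz": 0,"wx": 0,"wy": 0,"wz": 0}
  ],
  "grip": 0
}}

```text
t: 15.73
position: [515.8, -330.3, 156.4]
ee_rot: [0.705, 0.052, -0.052, -0.705]
contact_force: [0.4, -0.1, -0.4]
gripper_width: 85.5
```

{"name": "step_arm", "arguments": {
  "moves": [
    {"dx": 0,"dy": -10,"dz": 0,"wx": 0,"wy": 0,"wz": 0},
    {"dx": 0,"dy": -20,"dz": 0,"wx": 0,"wy": 0,"wz": 0},
    {"dx": 0,"dy": -25,"dz": 0,"wx": 0,"wy": 0,"wz": 0},
    {"dx": 0,"dy": -25,"dz": 0,"wx": 0,"wy": 0,"wz": 0},
    {"dx": 0,"dy": -20,"dz": 0,"wx": 0,"wy": 0,"wz": 0},
    {"dx": 0,"dy": -10,"dz": 0,"wx": 0,"wy": 0,"wz": 0},
    {"dx": 0,"dy": 0,"dz": 0,"wx": 0,"wy": 0,"wz": 0},
    {"dx": 0,"dy": 0,"dz": 0,"wx": 0,"wy": 0,"wz": 0},
    {"dx": 0,"dy": 0,"dz": 0,"wx": 0,"wy": 0,"wz": 0}
  ]
}}

```text
t: 16.48
position: [515.4, -330.0, 265.3]
ee_rot: [-0.705, -0.052, 0.053, 0.706]
contact_force: [0.5, 0.6, 0.5]
gripper_width: 85.0
```

```bash
python3 - <<'E'
from h import *
plan(596.7,40.2,270,.22+np.pi/2)
b=cams.camera("side");crop(b,"s6.png",240,120,300,240,2.6)
E
```

```text
t 16.48 pos [ 515.4 -330.   265.3] w 85.0 F [0.5 0.6 0.5] jaw 1.719 down [-0.001  0.001 -1.   ] j6 -2.39
shift in present tool axes [135.   -4.4 354.2] | in final tool axes [160.1  -4.7 343.6] | turn [-0.001 -0.072 -0.001] rows 9.1
```

View pics/s6.png

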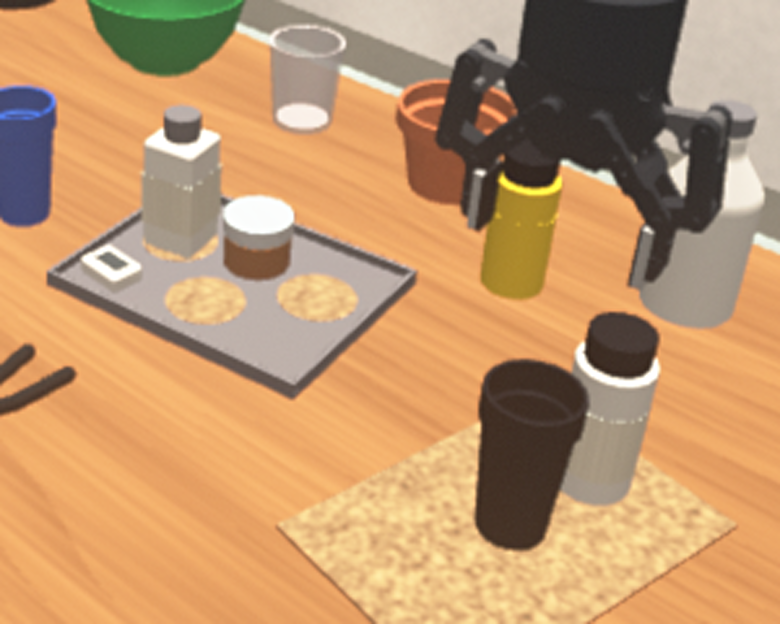

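```bash
python3 - <<'E'
from h import *
a0,_=load("p0.pkl")
b=cams.camera("side");save(b,"b6.pkl")
for B in(96+5.5,):
  for p in(a0,b):
    v=fit(p,lambda v:rect(*v,46,46,B),[597,40.5,.2],[2,2,.05]);w=fit(p,lambda v:circ(*v,B+22,15),[597,40.5],2)
    print(v[0].round(3),v[1].round(),w[0].round(2),w[1].round())
    if p is b: crop(b,"s7.png",270,140,100,100,6,[(rect(*v[0],46,46,B),(0,0,255)),(circ(*w[0],B+22,15),(0,255,0)),(rect(*v[0],46,46,5.5),(255,0,0))])
    else: crop(a0,"t7.png",270,160,60,50,10,[(rect(*v[0],46,46,B),(0,0,255)),(circ(*w[0],B+22,15),(0,255,0)),(rect(*v[0],46,46,5.5),(255,0,0))])
for h in(5.5,):
  for p in(a0,b):
    for r,z in((28,46+h),):
      print('jar',fit(p,lambda v:circ(*v,46+h-1,28),[617,-25],2))
    print('rd',fit(p,lambda v:circ(*v,120+h,21),[616,-91],2) if p is a0 else '')
E
```

```text
[5.94665e+02 3.93880e+01 2.21000e-01] 108.0 [594.08  39.14] 116.0
[5.9075e+02 3.3522e+01 2.4600e-01] 102.0 [590.65  33.99] 85.0
jar (array([616.15257382, -25.98376032]), np.float64(101.00278221489312))
rd (array([612.625, -90.75 ]), np.float64(120.0))
jar (array([615.56857347, -28.03800869]), np.float64(119.84523079266357))
rd
```

View pics/s7.png

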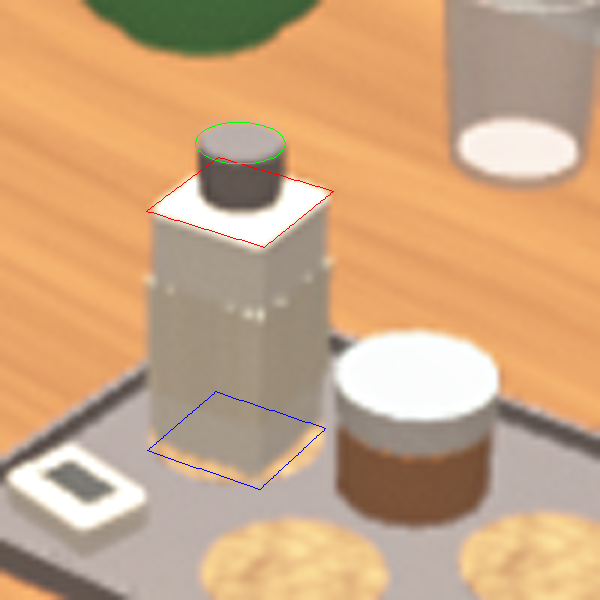

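View pics/t7.png

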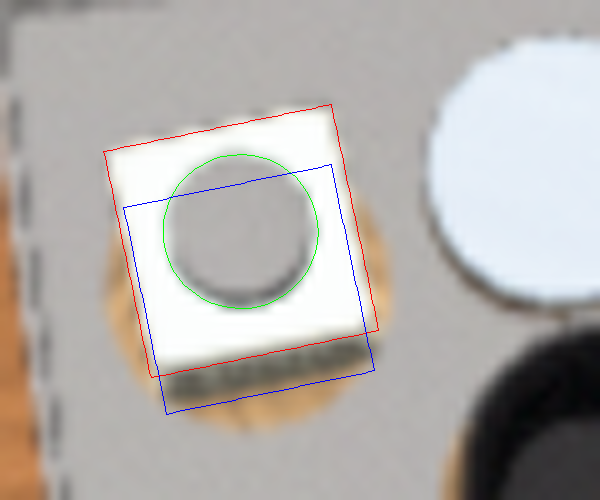

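{"name": "step_arm", "arguments": {
  "moves": [
    {"dx": 7.7,"dy": 0,"dz": 19.6,"wx": 0,"wy": 0,"wz": 0},
    {"dx": 14,"dy": 0,"dz": 37,"wx": 0,"wy": 0,"wz": 0},
    {"dx": 14,"dy": 0,"dz": 37,"wx": 0,"wy": 0,"wz": 0},
    {"dx": 14,"dy": 0,"dz": 37,"wx": 0,"wy": 0,"wz": 0},
    {"dx": 14,"dy": 0,"dz": 37,"wx": 0,"wy": 0,"wz": 0},
    {"dx": 14,"dy": 0,"dz": 37,"wx": 0,"wy": 0,"wz": 0},
    {"dx": 14,"dy": 0,"dz": 37,"wx": 0,"wy": 0,"wz": 0},
    {"dx": 14,"dy": 0,"dz": 37,"wx": 0,"wy": 0,"wz": 0},
    {"dx": 14,"dy": 0,"dz": 37,"wx": 0,"wy": 0,"wz": 0},
    {"dx": 14,"dy": 0,"dz": 38,"wx": 0,"wy": 0,"wz": 0}
  ]
}}

```text
t: 17.42
position: [595.7, 41.0, 265.5]
ee_rot: [-0.705, -0.052, 0.053, 0.705]
contact_force: [1.4, -0.4, -0.2]
gripper_width: 85.6
```

{"name": "step_arm", "arguments": {
  "moves": [
    {"dx": 0,"dy": 0,"dz": 0,"wx": 0,"wy": -0.073,"wz": 0},
    {"dx": 0,"dy": 20,"dz": 0,"wx": 0,"wy": 0,"wz": 0},
    {"dx": 0,"dy": 20,"dz": 0,"wx": 0,"wy": 0,"wz": 0},
    {"dx": 0,"dy": 10,"dz": 0,"wx": 0,"wy": 0,"wz": 0},
    {"dx": 0,"dy": 0,"dz": 0,"wx": 0,"wy": 0,"wz": 0},
    {"dx": 0,"dy": 0,"dz": 0,"wx": 0,"wy": 0,"wz": 0},
    {"dx": 0,"dy": 0,"dz": 0,"wx": 0,"wy": 0,"wz": 0}
  ]
}}

```text
t: 18.0
position: [596.3, 38.9, 217.0]
ee_rot: [0.703, 0.078, -0.078, -0.703]
contact_force: [0.4, -0.1, -1.3]
gripper_width: 85.4
```

```bash
python3 - <<'E'
from h import *
plan(595.5,39.4,138,1.792)
E
```

```text
t 18.0 pos [596.3  38.9 217. ] w 85.4 F [ 0.4 -0.1 -1.3] jaw 1.792 down [ 0.001 -0.    -1.   ] j6 -1.83
shift in present tool axes [-0.7 79.   0.7] | in final tool axes [-0.6 79.   0.7] | turn [ 0.    -0.     0.001] rows 1.9
```

{"name": "step_arm", "arguments": {
  "moves": [
    {"dx": -0.6,"dy": 15,"dz": 0.6,"wx": 0,"wy": 0,"wz": 0},
    {"dx": 0,"dy": 18,"dz": 0,"wx": 0,"wy": 0,"wz": 0},
    {"dx": 0,"dy": 18,"dz": 0,"wx": 0,"wy": 0,"wz": 0},
    {"dx": 0,"dy": 16,"dz": 0,"wx": 0,"wy": 0,"wz": 0},
    {"dx": 0,"dy": 9,"dz": 0,"wx": 0,"wy": 0,"wz": 0},
    {"dx": 0,"dy": 0,"dz": 0,"wx": 0,"wy": 0,"wz": 0},
    {"dx": 0,"dy": 0,"dz": 0,"wx": 0,"wy": 0,"wz": 0},
    {"dx": 0,"dy": 0,"dz": 0,"wx": 0,"wy": 0,"wz": 0}
  ]
}}

```text
t: 18.67
position: [595.8, 39.5, 141.6]
ee_rot: [0.703, 0.079, -0.077, -0.703]
contact_force: [0.2, -0.1, -0.5]
gripper_width: 85.2
```

{"name": "step_arm", "arguments": {
  "moves": [
    {"dx": 0,"dy": 0,"dz": 0,"wx": 0,"wy": 0,"wz": 0},
    {"dx": 0,"dy": 0,"dz": 0,"wx": 0,"wy": 0,"wz": 0},
    {"dx": 0,"dy": 0,"dz": 0,"wx": 0,"wy": 0,"wz": 0},
    {"dx": 0,"dy": 0,"dz": 0,"wx": 0,"wy": 0,"wz": 0},
    {"dx": 0,"dy": 0,"dz": 0,"wx": 0,"wy": 0,"wz": 0},
    {"dx": 0,"dy": 0,"dz": 0,"wx": 0,"wy": 0,"wz": 0},
    {"dx": 0,"dy": 0,"dz": 0,"wx": 0,"wy": 0,"wz": 0}
  ],
  "grip": 1
}}

```text
t: 19.25
position: [595.4, 39.5, 141.1]
ee_rot: [0.703, 0.078, -0.078, -0.703]
contact_force: [-0.4, -0.4, 8.1]
gripper_width: 45.2
```

```bash
python3 - <<'E'
from h import *
plan(595.5,39.4,138,1.792)
b0=load("b6.pkl")
b=cams.camera("side"); save(b,"b8.pkl");crop(b,"s8.png",250,80,150,150,4)
print(patchshift(b0,b,290,196,38,24),patchshift(b0,b,290,202,38,20))
for y in(200,208):
    print(b0["frame"][y,290:330,0]);print(b["frame"][y,290:330,0])
print(proj(b,[[595,39,20],[596,39,20],[595,40,20]]))
E
```

```text
t 19.25 pos [595.4  39.5 141.1] w 45.2 F [-0.4 -0.4  8.1] jaw 1.792 down [ 0.001 -0.    -1.   ] j6 -1.83
shift in present tool axes [ 0.   3.1 -0.1] | in final tool axes [ 0.   3.1 -0.1] | turn [0.    0.    0.001] rows 0.1
(array([-0.1 ,  0.02], dtype=float32), 0.989) (array([-0.01,  0.04], dtype=float32), 0.9935)
[232 230 223 198 180 166 162 161 162 163 161 161 160 159 159 159 162 162
 162 161 166 164 166 160 155 156 153 153 152 152 155 152 153 151 161 195
 232 255 253 252]
[224 223 213 187 169 156 152 152 152 153 150 151 150 150 149 150 151 152
 152 152 153 154 154 147 144 146 143 142 144 144 144 142 144 145 158 182
 223 251 250 248]
[188 190 190 189 185 172 167 164 166 166 165 166 166 162 162 161 161 162
 161 161 164 164 163 158 154 155 153 155 156 156 154 154 157 169 188 180
 145 139 140 146]
[176 178 178 178 175 161 157 157 155 155 155 156 156 155 154 152 153 153
 153 152 154 153 154 147 144 145 144 146 148 147 146 144 148 160 176 170
 136 130 131 135]
[[308.7145109  205.24433087]
 [309.04962893 205.07128621]
 [308.38307989 205.06252046]]
```

View pics/s8.png

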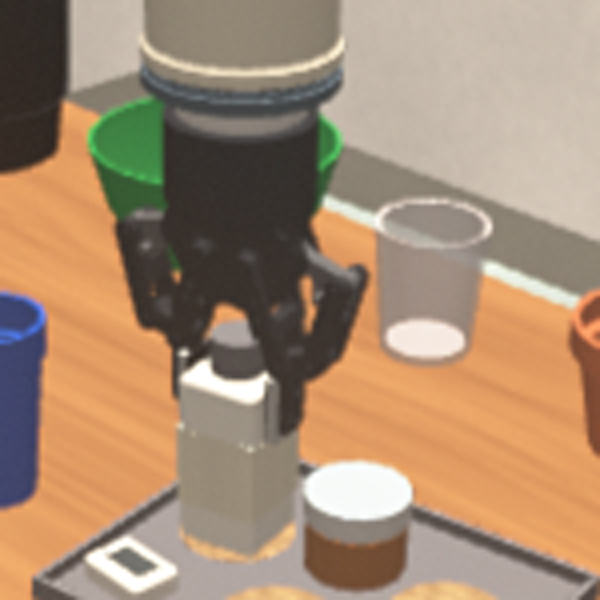

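{"name": "step_arm", "arguments": {
  "moves": [
    {"dx": 0,"dy": -5,"dz": 0,"wx": 0,"wy": 0,"wz": 0},
    {"dx": 0,"dy": -12,"dz": 0,"wx": 0,"wy": 0,"wz": 0},
    {"dx": 0,"dy": -20,"dz": 0,"wx": 0,"wy": 0,"wz": 0},
    {"dx": 0,"dy": -20,"dz": 0,"wx": 0,"wy": 0,"wz": 0},
    {"dx": 0,"dy": -20,"dz": 0,"wx": 0,"wy": 0,"wz": 0},
    {"dx": 0,"dy": -20,"dz": 0,"wx": 0,"wy": 0,"wz": 0},
    {"dx": 0,"dy": -20,"dz": 0,"wx": 0,"wy": 0,"wz": 0},
    {"dx": 0,"dy": -15,"dz": 0,"wx": 0,"wy": 0,"wz": 0},
    {"dx": 0,"dy": 0,"dz": 0,"wx": 0,"wy": 0,"wz": 0},
    {"dx": 0,"dy": 0,"dz": 0,"wx": 0,"wy": 0,"wz": 0}
  ]
}}

```text
t: 20.13
position: [595.2, 39.6, 272.8]
ee_rot: [0.703, 0.078, -0.078, -0.703]
contact_force: [0.3, 0.7, -2.8]
gripper_width: 45.1
```

```bash
python3 - <<'E'
from h import *
plan(441.9,-316.7,273,1.792)
E
```

```text
t 20.13 pos [595.2  39.6 272.8] w 45.1 F [ 0.3  0.7 -2.8] jaw 1.792 down [ 0.001 -0.    -1.   ] j6 -1.83
shift in present tool axes [-227.7   -0.4 -314. ] | in final tool axes [-2.277e+02 -2.000e-01 -3.140e+02] | turn [ 0.    -0.     0.001] rows 9.3
```

{"name": "step_arm", "arguments": {
  "moves": [
    {"dx": -11.3,"dy": 0,"dz": -15.5,"wx": 0,"wy": 0,"wz": 0},
    {"dx": -20.5,"dy": 0,"dz": -28.3,"wx": 0,"wy": 0,"wz": 0},
    {"dx": -20.5,"dy": 0,"dz": -28.3,"wx": 0,"wy": 0,"wz": 0},
    {"dx": -20.5,"dy": 0,"dz": -28.3,"wx": 0,"wy": 0,"wz": 0},
    {"dx": -20.5,"dy": 0,"dz": -28.3,"wx": 0,"wy": 0,"wz": 0},
    {"dx": -20.5,"dy": 0,"dz": -28.3,"wx": 0,"wy": 0,"wz": 0},
    {"dx": -20.5,"dy": 0,"dz": -28.3,"wx": 0,"wy": 0,"wz": 0},
    {"dx": -20.5,"dy": 0,"dz": -28.3,"wx": 0,"wy": 0,"wz": 0},
    {"dx": -20.5,"dy": 0,"dz": -28.3,"wx": 0,"wy": 0,"wz": 0},
    {"dx": -20.5,"dy": 0,"dz": -28.3,"wx": 0,"wy": 0,"wz": 0}
  ]
}}

```text
t: 20.97
position: [461.9, -268.1, 271.1]
ee_rot: [-0.702, -0.077, 0.079, 0.703]
contact_force: [0.9, 1.0, -1.8]
gripper_width: 45.1
```

{"name": "step_arm", "arguments": {
  "moves": [
    {"dx": -20.5,"dy": 0,"dz": -28.3,"wx": 0,"wy": 0,"wz": 0},
    {"dx": -11.3,"dy": 0,"dz": -15.5,"wx": 0,"wy": 0,"wz": 0},
    {"dx": 0,"dy": 0,"dz": 0,"wx": 0,"wy": 0,"wz": 0},
    {"dx": 0,"dy": 20,"dz": 0,"wx": 0,"wy": 0,"wz": 0},
    {"dx": 0,"dy": 25,"dz": 0,"wx": 0,"wy": 0,"wz": 0},
    {"dx": 0,"dy": 25,"dz": 0,"wx": 0,"wy": 0,"wz": 0},
    {"dx": 0,"dy": 25,"dz": 0,"wx": 0,"wy": 0,"wz": 0},
    {"dx": 0,"dy": 20,"dz": 0,"wx": 0,"wy": 0,"wz": 0},
    {"dx": 0,"dy": 9,"dz": 0,"wx": 0,"wy": 0,"wz": 0},
    {"dx": 0,"dy": 0,"dz": 0,"wx": 0,"wy": 0,"wz": 0}
  ]
}}

```text
t: 21.8
position: [441.0, -315.5, 146.0]
ee_rot: [-0.702, -0.077, 0.079, 0.704]
contact_force: [0.3, 1.2, -2.7]
gripper_width: 45.4
```

{"name": "step_arm", "arguments": {
  "moves": [
    {"dx": 0,"dy": 2,"dz": 0,"wx": 0,"wy": 0,"wz": 0},
    {"dx": 0,"dy": 1,"dz": 0,"wx": 0,"wy": 0,"wz": 0},
    {"dx": 0,"dy": 0,"dz": 0,"wx": 0,"wy": 0,"wz": 0},
    {"dx": 0,"dy": 0,"dz": 0,"wx": 0,"wy": 0,"wz": 0}
  ]
}}

```text
t: 22.13
position: [442.3, -316.9, 146.2]
ee_rot: [0.703, 0.078, -0.078, -0.702]
contact_force: [-0.3, -1.1, -2.1]
gripper_width: 45.1
```

Contact expected near 140; lower the last few mm.

{"name": "step_arm", "arguments": {
  "moves": [
    {"dx": 0,"dy": 3,"dz": 0,"wx": 0,"wy": 0,"wz": 0},
    {"dx": 0,"dy": 2,"dz": 0,"wx": 0,"wy": 0,"wz": 0},
    {"dx": 0,"dy": 1,"dz": 0,"wx": 0,"wy": 0,"wz": 0},
    {"dx": 0,"dy": 0,"dz": 0,"wx": 0,"wy": 0,"wz": 0},
    {"dx": 0,"dy": 0,"dz": 0,"wx": 0,"wy": 0,"wz": 0},
    {"dx": 0,"dy": 0,"dz": 0,"wx": 0,"wy": 0,"wz": 0}
  ]
}}

```text
t: 22.63
position: [442.1, -316.9, 140.0]
ee_rot: [0.703, 0.078, -0.078, -0.703]
contact_force: [-1.6, -0.6, 13.2]
gripper_width: 44.8
```

{"name": "step_arm", "arguments": {
  "moves": [
    {"dx": 0,"dy": 0,"dz": 0,"wx": 0,"wy": 0,"wz": 0},
    {"dx": 0,"dy": 0,"dz": 0,"wx": 0,"wy": 0,"wz": 0},
    {"dx": 0,"dy": 0,"dz": 0,"wx": 0,"wy": 0,"wz": 0},
    {"dx": 0,"dy": 0,"dz": 0,"wx": 0,"wy": 0,"wz": 0},
    {"dx": 0,"dy": 0,"dz": 0,"wx": 0,"wy": 0,"wz": 0},
    {"dx": 0,"dy": 0,"dz": 0,"wx": 0,"wy": 0,"wz": 0}
  ],
  "grip": 0
}}

```text
t: 23.13
position: [442.0, -316.7, 139.3]
ee_rot: [0.703, 0.078, -0.078, -0.703]
contact_force: [-0.1, 0.4, -0.3]
gripper_width: 85.3
```

{"name": "step_arm", "arguments": {
  "moves": [
    {"dx": 0,"dy": -10,"dz": 0,"wx": 0,"wy": 0,"wz": 0},
    {"dx": 0,"dy": -20,"dz": 0,"wx": 0,"wy": 0,"wz": 0},
    {"dx": 0,"dy": -25,"dz": 0,"wx": 0,"wy": 0,"wz": 0},
    {"dx": 0,"dy": -25,"dz": 0,"wx": 0,"wy": 0,"wz": 0},
    {"dx": 0,"dy": -20,"dz": 0,"wx": 0,"wy": 0,"wz": 0},
    {"dx": 0,"dy": -10,"dz": 0,"wx": 0,"wy": 0,"wz": 0},
    {"dx": 0,"dy": 0,"dz": 0,"wx": 0,"wy": 0,"wz": 0},
    {"dx": 0,"dy": 0,"dz": 0,"wx": 0,"wy": 0,"wz": 0}
  ]
}}

```text
t: 23.8
position: [441.9, -316.6, 249.4]
ee_rot: [0.703, 0.078, -0.078, -0.703]
contact_force: [-0.2, -0.3, -0.7]
gripper_width: 85.6
```

```bash
python3 - <<'E'
from h import *
plan(615.7,-26.5,240,1.719)
b=cams.camera("side");crop(b,"s9.png",240,120,300,240,2.6)
E
```

```text
t 23.8 pos [ 441.9 -316.6  249.4] w 85.6 F [-0.2 -0.3 -0.7] jaw 1.792 down [ 0. -0. -1.] j6 -2.52
shift in present tool axes [233.2   9.4 245. ] | in final tool axes [214.7   9.4 261.3] | turn [0.    0.073 0.   ] rows 8.1
```

View pics/s9.png

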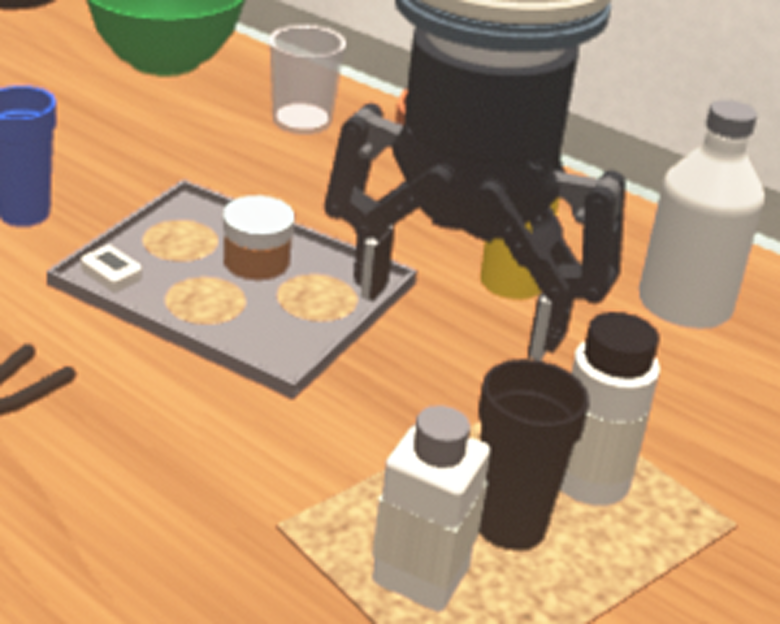

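{"name": "step_arm", "arguments": {
  "moves": [
    {"dx": 13,"dy": 0,"dz": 13.7,"wx": 0,"wy": 0,"wz": 0},
    {"dx": 24.4,"dy": 0,"dz": 25.7,"wx": 0,"wy": 0,"wz": 0},
    {"dx": 24.4,"dy": 0,"dz": 25.7,"wx": 0,"wy": 0,"wz": 0},
    {"dx": 24.4,"dy": 0,"dz": 25.7,"wx": 0,"wy": 0,"wz": 0},
    {"dx": 24.4,"dy": 0,"dz": 25.7,"wx": 0,"wy": 0,"wz": 0},
    {"dx": 24.4,"dy": 0,"dz": 25.7,"wx": 0,"wy": 0,"wz": 0},
    {"dx": 24.4,"dy": 0,"dz": 25.7,"wx": 0,"wy": 0,"wz": 0},
    {"dx": 24.4,"dy": 0,"dz": 25.7,"wx": 0,"wy": 0,"wz": 0},
    {"dx": 24.4,"dy": 0,"dz": 25.7,"wx": 0,"wy": 0,"wz": 0},
    {"dx": 25,"dy": 0,"dz": 25.7,"wx": 0,"wy": 0,"wz": 0}
  ]
}}

```text
t: 24.68
position: [615.8, -24.7, 247.7]
ee_rot: [-0.703, -0.077, 0.079, 0.703]
contact_force: [0.5, -0.7, -0.1]
gripper_width: 85.4
```

{"name": "step_arm", "arguments": {
  "moves": [
    {"dx": 0,"dy": 0,"dz": 0,"wx": 0,"wy": 0,"wz": 0},
    {"dx": 0,"dy": 20,"dz": 0,"wx": 0,"wy": 0,"wz": 0},
    {"dx": 0,"dy": 25,"dz": 0,"wx": 0,"wy": 0,"wz": 0},
    {"dx": 0,"dy": 25,"dz": 0,"wx": 0,"wy": 0,"wz": 0},
    {"dx": 0,"dy": 20,"dz": 0,"wx": 0,"wy": 0,"wz": 0},
    {"dx": 0,"dy": 10,"dz": 0,"wx": 0,"wy": 0,"wz": 0},
    {"dx": 0,"dy": 0,"dz": 0,"wx": 0,"wy": 0,"wz": 0},
    {"dx": 0,"dy": 0,"dz": 0,"wx": 0,"wy": 0,"wz": 0}
  ]
}}

```text
t: 25.35
position: [615.5, -26.5, 148.9]
ee_rot: [-0.703, -0.078, 0.079, 0.703]
contact_force: [0.9, -0.2, -0.4]
gripper_width: 85.4
```

```bash
python3 - <<'E'
from h import *
plan(615.9,-26.2,98,1.792)
E
```

```text
t 25.35 pos [615.5 -26.5 148.9] w 85.4 F [ 0.9 -0.2 -0.4] jaw 1.792 down [-0.001  0.    -1.   ] j6 -1.93
shift in present tool axes [ 0.5 50.9  0.2] | in final tool axes [ 0.4 50.9  0.3] | turn [-0.001 -0.    -0.001] rows 1.2
```

{"name": "step_arm", "arguments": {
  "moves": [
    {"dx": 0.5,"dy": 12,"dz": 0,"wx": 0,"wy": 0,"wz": 0},
    {"dx": 0,"dy": 15,"dz": 0,"wx": 0,"wy": 0,"wz": 0},
    {"dx": 0,"dy": 15,"dz": 0,"wx": 0,"wy": 0,"wz": 0},
    {"dx": 0,"dy": 8,"dz": 0,"wx": 0,"wy": 0,"wz": 0},
    {"dx": 0,"dy": 0,"dz": 0,"wx": 0,"wy": 0,"wz": 0},
    {"dx": 0,"dy": 0,"dz": 0,"wx": 0,"wy": 0,"wz": 0},
    {"dx": 0,"dy": 0,"dz": 0,"wx": 0,"wy": 0,"wz": 0}
  ]
}}

```text
t: 25.93
position: [616.8, -26.5, 100.3]
ee_rot: [0.703, 0.079, -0.078, -0.703]
contact_force: [0.3, -0.2, 0.4]
gripper_width: 85.0
```

{"name": "step_arm", "arguments": {
  "moves": [
    {"dx": 0,"dy": 0,"dz": 0,"wx": 0,"wy": 0,"wz": 0},
    {"dx": 0,"dy": 0,"dz": 0,"wx": 0,"wy": 0,"wz": 0},
    {"dx": 0,"dy": 0,"dz": 0,"wx": 0,"wy": 0,"wz": 0},
    {"dx": 0,"dy": 0,"dz": 0,"wx": 0,"wy": 0,"wz": 0},
    {"dx": 0,"dy": 0,"dz": 0,"wx": 0,"wy": 0,"wz": 0},
    {"dx": 0,"dy": 0,"dz": 0,"wx": 0,"wy": 0,"wz": 0}
  ],
  "grip": 1
}}

```text
t: 26.43
position: [616.6, -26.4, 100.5]
ee_rot: [0.703, 0.078, -0.078, -0.703]
contact_force: [-3.0, 0.8, 12.2]
gripper_width: 54.0
```

```bash
python3 - <<'E'
from h import *
plan(615.9,-26.2,98,1.792)
b0=load("b6.pkl")
b=cams.camera("side"); save(b,"b10.pkl");crop(b,"s10.png",250,80,150,150,4)
print(patchshift(b0,b,322,214,36,16))
E
```

```text
t 26.43 pos [616.6 -26.4 100.5] w 54.0 F [-3.   0.8 12.2] jaw 1.792 down [ 0.001 -0.    -1.   ] j6 -1.93
shift in present tool axes [-0.6  2.5  0.4] | in final tool axes [-0.6  2.5  0.4] | turn [0.    0.    0.001] rows 0.1
(array([-0.18,  0.09], dtype=float32), 0.9922)
```

View pics/s10.png

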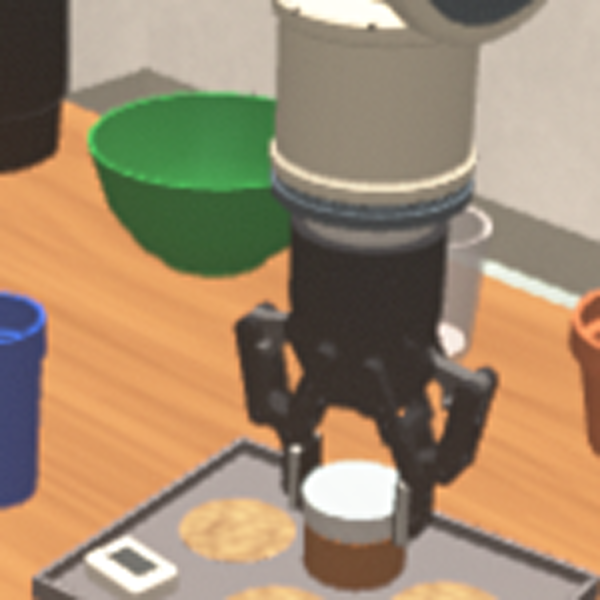

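{"name": "step_arm", "arguments": {
  "moves": [
    {"dx": 0,"dy": -5,"dz": 0,"wx": 0,"wy": 0,"wz": 0},
    {"dx": 0,"dy": -15,"dz": 0,"wx": 0,"wy": 0,"wz": 0},
    {"dx": 0,"dy": -25,"dz": 0,"wx": 0,"wy": 0,"wz": 0},
    {"dx": 0,"dy": -25,"dz": 0,"wx": 0,"wy": 0,"wz": 0},
    {"dx": 0,"dy": -25,"dz": 0,"wx": 0,"wy": 0,"wz": 0},
    {"dx": 0,"dy": -25,"dz": 0,"wx": 0,"wy": 0,"wz": 0},
    {"dx": 0,"dy": -15,"dz": 0,"wx": 0,"wy": 0,"wz": 0},
    {"dx": 0,"dy": -5,"dz": 0,"wx": 0,"wy": 0,"wz": 0},
    {"dx": 0,"dy": 0,"dz": 0,"wx": 0,"wy": 0,"wz": 0},
    {"dx": 0,"dy": 0,"dz": 0,"wx": 0,"wy": 0,"wz": 0}
  ]
}}

```text
t: 27.32
position: [615.9, -26.4, 238.7]
ee_rot: [-0.703, -0.078, 0.078, 0.703]
contact_force: [1.1, 0.6, -0.9]
gripper_width: 54.0
```

```bash
python3 - <<'E'
from h import *
plan(543.3,325.6,240,1.792)
E
```

```text
t 27.32 pos [615.9 -26.4 238.7] w 54.0 F [ 1.1  0.6 -0.9] jaw 1.792 down [-0.001  0.    -1.   ] j6 -1.93
shift in present tool axes [  6.4  -1.2 359.3] | in final tool axes [  6.4  -1.3 359.3] | turn [-0.     0.    -0.001] rows 8.6
```

{"name": "step_arm", "arguments": {
  "moves": [
    {"dx": 0,"dy": 0,"dz": 18,"wx": 0,"wy": 0,"wz": 0},
    {"dx": 0,"dy": 0,"dz": 34,"wx": 0,"wy": 0,"wz": 0},
    {"dx": 1,"dy": 0,"dz": 36,"wx": 0,"wy": 0,"wz": 0},
    {"dx": 1,"dy": 0,"dz": 36,"wx": 0,"wy": 0,"wz": 0},
    {"dx": 1,"dy": 0,"dz": 36,"wx": 0,"wy": 0,"wz": 0},
    {"dx": 1,"dy": 0,"dz": 36,"wx": 0,"wy": 0,"wz": 0},
    {"dx": 1,"dy": 0,"dz": 36,"wx": 0,"wy": 0,"wz": 0},
    {"dx": 1,"dy": 0,"dz": 36,"wx": 0,"wy": 0,"wz": 0},
    {"dx": 0,"dy": 0,"dz": 36,"wx": 0,"wy": 0,"wz": 0},
    {"dx": 0,"dy": 0,"dz": 34,"wx": 0,"wy": 0,"wz": 0}
  ]
}}

```text
t: 28.15
position: [546.7, 306.4, 237.6]
ee_rot: [0.703, 0.077, -0.079, -0.703]
contact_force: [1.3, 0.8, -1.6]
gripper_width: 54.3
```

{"name": "step_arm", "arguments": {
  "moves": [
    {"dx": 0,"dy": 0,"dz": 21,"wx": 0,"wy": 0,"wz": 0},
    {"dx": 0,"dy": 0,"dz": 0,"wx": 0,"wy": 0,"wz": 0},
    {"dx": 0,"dy": 15,"dz": 0,"wx": 0,"wy": 0,"wz": 0},
    {"dx": 0,"dy": 20,"dz": 0,"wx": 0,"wy": 0,"wz": 0},
    {"dx": 0,"dy": 20,"dz": 0,"wx": 0,"wy": 0,"wz": 0},
    {"dx": 0,"dy": 15,"dz": 0,"wx": 0,"wy": 0,"wz": 0},
    {"dx": 0,"dy": 5,"dz": 0,"wx": 0,"wy": 0,"wz": 0},
    {"dx": 0,"dy": 0,"dz": 0,"wx": 0,"wy": 0,"wz": 0},
    {"dx": 0,"dy": 0,"dz": 0,"wx": 0,"wy": 0,"wz": 0},
    {"dx": 0,"dy": 0,"dz": 0,"wx": 0,"wy": 0,"wz": 0}
  ]
}}

```text
t: 28.98
position: [543.7, 325.2, 165.0]
ee_rot: [-0.703, -0.078, 0.078, 0.703]
contact_force: [-0.4, -0.9, -0.9]
gripper_width: 54.1
```

```bash
python3 - <<'E'
from h import *
plan(543.3,325.6,145.5,1.792)
b=cams.camera("side"); crop(b,"s11.png",130,70,160,150,4)
E
```

```text
t 28.98 pos [543.7 325.2 165. ] w 54.1 F [-0.4 -0.9 -0.9] jaw 1.792 down [ 0.001  0.    -1.   ] j6 -1.35
shift in present tool axes [-0.3 19.5  0.5] | in final tool axes [-0.3 19.5  0.5] | turn [-0.    -0.     0.001] rows 0.5
```

View pics/s11.png

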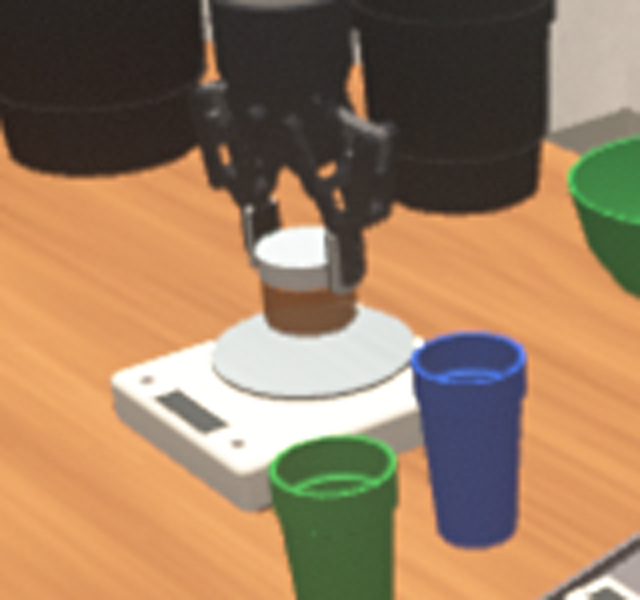

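{"name": "step_arm", "arguments": {
  "moves": [
    {"dx": -0.3,"dy": 8,"dz": 0.4,"wx": 0,"wy": 0,"wz": 0},
    {"dx": 0,"dy": 5,"dz": 0,"wx": 0,"wy": 0,"wz": 0},
    {"dx": 0,"dy": 2,"dz": 0,"wx": 0,"wy": 0,"wz": 0},
    {"dx": 0,"dy": 1,"dz": 0,"wx": 0,"wy": 0,"wz": 0},
    {"dx": 0,"dy": 1,"dz": 0,"wx": 0,"wy": 0,"wz": 0},
    {"dx": 0,"dy": 0,"dz": 0,"wx": 0,"wy": 0,"wz": 0},
    {"dx": 0,"dy": 0,"dz": 0,"wx": 0,"wy": 0,"wz": 0}
  ]
}}

```text
t: 29.62
position: [543.0, 325.5, 147.4]
ee_rot: [-0.703, -0.078, 0.078, 0.703]
contact_force: [0.2, 0.2, -0.8]
gripper_width: 54.2
```

{"name": "step_arm", "arguments": {
  "moves": [
    {"dx": 0,"dy": 1,"dz": 0,"wx": 0,"wy": 0,"wz": 0},
    {"dx": 0,"dy": 1,"dz": 0,"wx": 0,"wy": 0,"wz": 0},
    {"dx": 0,"dy": 0,"dz": 0,"wx": 0,"wy": 0,"wz": 0},
    {"dx": 0,"dy": 0,"dz": 0,"wx": 0,"wy": 0,"wz": 0}
  ]
}}

```text
t: 29.95
position: [543.0, 325.6, 145.5]
ee_rot: [-0.703, -0.078, 0.078, 0.703]
contact_force: [-0.5, -0.6, 1.8]
gripper_width: 54.1
```

{"name": "step_arm", "arguments": {
  "moves": [
    {"dx": 0,"dy": 0,"dz": 0,"wx": 0,"wy": 0,"wz": 0},
    {"dx": 0,"dy": 0,"dz": 0,"wx": 0,"wy": 0,"wz": 0},
    {"dx": 0,"dy": 0,"dz": 0,"wx": 0,"wy": 0,"wz": 0},
    {"dx": 0,"dy": 0,"dz": 0,"wx": 0,"wy": 0,"wz": 0},
    {"dx": 0,"dy": 0,"dz": 0,"wx": 0,"wy": 0,"wz": 0},
    {"dx": 0,"dy": 0,"dz": 0,"wx": 0,"wy": 0,"wz": 0}
  ],
  "grip": 0
}}

```text
t: 30.45
position: [542.9, 325.5, 145.4]
ee_rot: [0.703, 0.078, -0.078, -0.703]
contact_force: [0.5, -0.1, -0.1]
gripper_width: 85.5
```

{"name": "step_arm", "arguments": {
  "moves": [
    {"dx": 0,"dy": -10,"dz": 0,"wx": 0,"wy": 0,"wz": 0},
    {"dx": 0,"dy": -25,"dz": 0,"wx": 0,"wy": 0,"wz": 0},
    {"dx": 0,"dy": -30,"dz": 0,"wx": 0,"wy": 0,"wz": 0},
    {"dx": 0,"dy": -30,"dz": 0,"wx": 0,"wy": 0,"wz": 0},
    {"dx": 0,"dy": -20,"dz": 0,"wx": 0,"wy": 0,"wz": 0},
    {"dx": 0,"dy": -10,"dz": 0,"wx": 0,"wy": 0,"wz": 0},
    {"dx": 0,"dy": 0,"dz": 0,"wx": 0,"wy": 0,"wz": 0}
  ]
}}

```text
t: 31.03
position: [543.6, 325.9, 273.2]
ee_rot: [-0.702, -0.079, 0.077, 0.703]
contact_force: [1.3, 0.8, -0.1]
gripper_width: 85.4
```

```bash
python3 - <<'E'
from h import *
b=cams.camera("side"); crop(b,"s12.png",130,70,160,150,4);a=cams.camera("top"); crop(a,"t12.png",0,0,640,400,1.2)
print(fit(b,lambda v:circ(*v,96,28),[543,325],3),fit(b,lambda v:circ(*v,50,60),[543,324],3))
# square now at (442,-316.9) on the mat
plan(442.0,-316.8,272,1.792)
E
```

```text
(array([540., 322.]), np.float64(120.0)) (array([543.26827973, 324.65970647]), np.float64(88.91095548808936))
t 31.13 pos [542.7 325.4 269.9] w 85.3 F [-0.1  0.3 -0.6] jaw 1.792 down [-0. -0. -1.] j6 -1.35
shift in present tool axes [-239.1   -2.  -604.4] | in final tool axes [-239.1   -2.1 -604.4] | turn [ 0. -0. -0.] rows 15.6
```

View pics/s12.png

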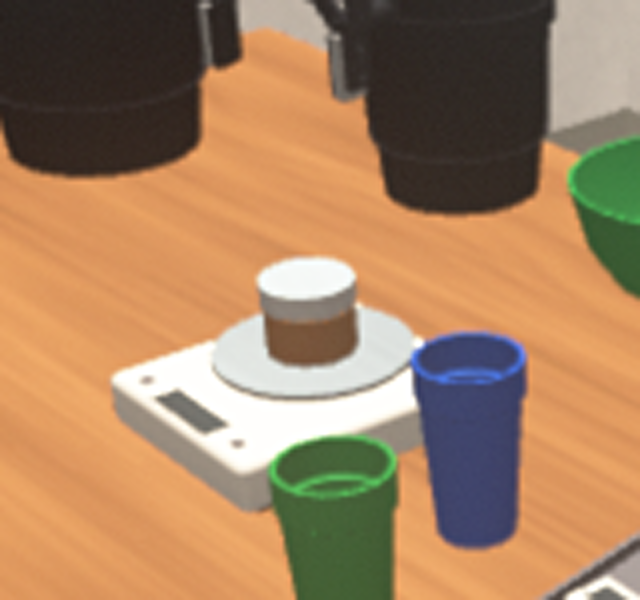

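View pics/t12.png

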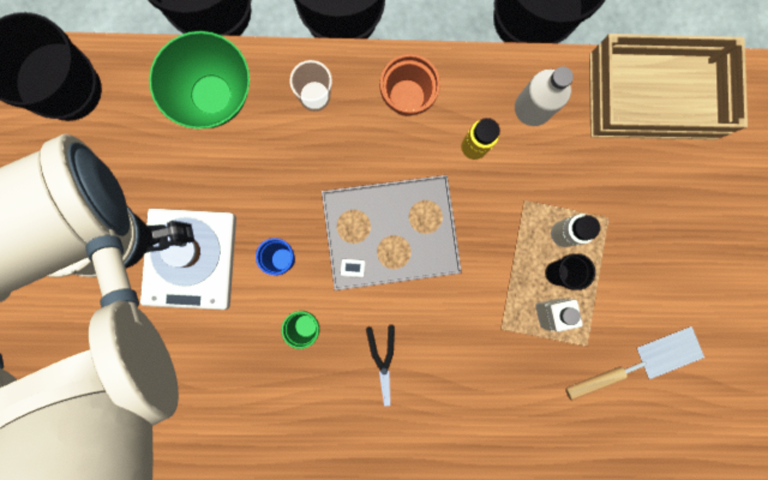

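{"name": "step_arm", "arguments": {
  "moves": [
    {"dx": -9.6,"dy": 0,"dz": -23,"wx": 0,"wy": 0,"wz": 0},
    {"dx": -13.5,"dy": 0,"dz": -34.2,"wx": 0,"wy": 0,"wz": 0},
    {"dx": -13.5,"dy": 0,"dz": -34.2,"wx": 0,"wy": 0,"wz": 0},
    {"dx": -13.5,"dy": 0,"dz": -34.2,"wx": 0,"wy": 0,"wz": 0},
    {"dx": -13.5,"dy": 0,"dz": -34.2,"wx": 0,"wy": 0,"wz": 0},
    {"dx": -13.5,"dy": 0,"dz": -34.2,"wx": 0,"wy": 0,"wz": 0},
    {"dx": -13.5,"dy": 0,"dz": -34.2,"wx": 0,"wy": 0,"wz": 0},
    {"dx": -13.5,"dy": 0,"dz": -34.2,"wx": 0,"wy": 0,"wz": 0},
    {"dx": -13.5,"dy": 0,"dz": -34.2,"wx": 0,"wy": 0,"wz": 0},
    {"dx": -13.5,"dy": 0,"dz": -34.2,"wx": 0,"wy": 0,"wz": 0}
  ]
}}

```text
t: 31.97
position: [486.3, -27.5, 268.9]
ee_rot: [-0.703, -0.077, 0.079, 0.703]
contact_force: [1.3, -0.3, 1.1]
gripper_width: 85.5
```

{"name": "step_arm", "arguments": {
  "moves": [
    {"dx": -13.5,"dy": 0,"dz": -34.2,"wx": 0,"wy": 0,"wz": 0},
    {"dx": -13.5,"dy": 0,"dz": -34.2,"wx": 0,"wy": 0,"wz": 0},
    {"dx": -13.5,"dy": 0,"dz": -34.2,"wx": 0,"wy": 0,"wz": 0},
    {"dx": -13.5,"dy": 0,"dz": -34.2,"wx": 0,"wy": 0,"wz": 0},
    {"dx": -13.5,"dy": 0,"dz": -34.2,"wx": 0,"wy": 0,"wz": 0},
    {"dx": -13.5,"dy": 0,"dz": -34.2,"wx": 0,"wy": 0,"wz": 0},
    {"dx": -13.5,"dy": 0,"dz": -34.2,"wx": 0,"wy": 0,"wz": 0},
    {"dx": -13.5,"dy": 0,"dz": -34.2,"wx": 0,"wy": 0,"wz": 0},
    {"dx": 0,"dy": 0,"dz": 0,"wx": 0,"wy": 0,"wz": 0},
    {"dx": 0,"dy": 0,"dz": 0,"wx": 0,"wy": 0,"wz": 0}
  ]
}}

```text
t: 32.8
position: [441.3, -317.9, 268.6]
ee_rot: [-0.702, -0.076, 0.078, 0.704]
contact_force: [0.2, 0.3, -0.4]
gripper_width: 85.1
```

{"name": "step_arm", "arguments": {
  "moves": [
    {"dx": 0,"dy": 15,"dz": 0,"wx": 0,"wy": 0,"wz": 0},
    {"dx": 0,"dy": 20,"dz": 0,"wx": 0,"wy": 0,"wz": 0},
    {"dx": 0,"dy": 10,"dz": 0,"wx": 0,"wy": 0,"wz": 0},
    {"dx": 0,"dy": 0,"dz": 0,"wx": 0,"wy": 0,"wz": 0},
    {"dx": 0,"dy": 0,"dz": 0,"wx": 0,"wy": 0,"wz": 0},
    {"dx": 0,"dy": 0,"dz": 0,"wx": 0,"wy": 0,"wz": 0}
  ]
}}

```text
t: 33.3
position: [442.6, -316.4, 225.9]
ee_rot: [0.703, 0.078, -0.078, -0.703]
contact_force: [0.4, -0.0, 0.6]
gripper_width: 85.6
```

```bash
python3 - <<'E'
from h import *
plan(442.0,-316.8,139.3,1.792)
a=cams.camera("top"); save(a,"a13.pkl"); crop(a,"t13.png",100,150,220,120,3.6)
for B in(96,): print("jar",fit(a,lambda v:circ(*v,96,28),[543,325],2),"pan",fit(a,lambda v:circ(*v,50,60),[543,325],2))
E
```

```text
t 33.3 pos [ 442.6 -316.4  225.9] w 85.6 F [ 0.4 -0.   0.6] jaw 1.793 down [ 0. -0. -1.] j6 -2.52
shift in present tool axes [-0.7 86.6 -0.3] | in final tool axes [-0.7 86.6 -0.3] | turn [0.    0.001 0.   ] rows 2.1
jar (array([542.26057577, 326.20133495]), np.float64(67.15728016488166)) pan (array([542.43785636, 326.32308607]), np.float64(61.88626923215886))
```

View pics/t13.png

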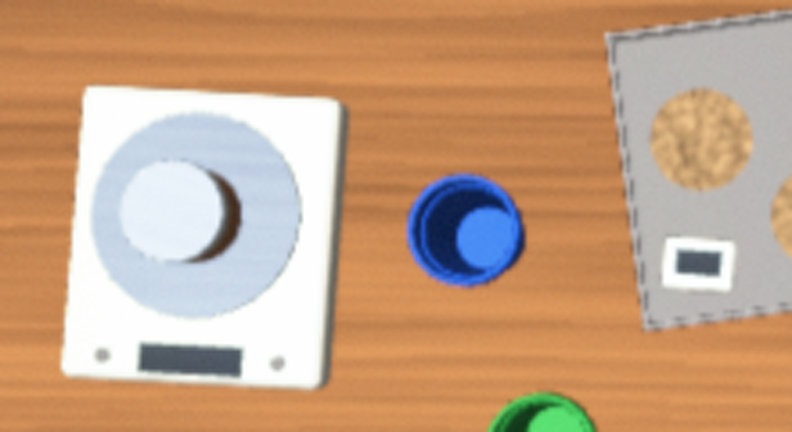

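{"name": "step_arm", "arguments": {
  "moves": [
    {"dx": -0.5,"dy": 18,"dz": -0.2,"wx": 0,"wy": 0,"wz": 0},
    {"dx": 0,"dy": 20,"dz": 0,"wx": 0,"wy": 0,"wz": 0},
    {"dx": 0,"dy": 20,"dz": 0,"wx": 0,"wy": 0,"wz": 0},
    {"dx": 0,"dy": 18,"dz": 0,"wx": 0,"wy": 0,"wz": 0},
    {"dx": 0,"dy": 9,"dz": 0,"wx": 0,"wy": 0,"wz": 0},
    {"dx": 0,"dy": 1.5,"dz": 0,"wx": 0,"wy": 0,"wz": 0},
    {"dx": 0,"dy": 0,"dz": 0,"wx": 0,"wy": 0,"wz": 0},
    {"dx": 0,"dy": 0,"dz": 0,"wx": 0,"wy": 0,"wz": 0}
  ]
}}

```text
t: 34.02
position: [442.3, -317.3, 139.9]
ee_rot: [0.703, 0.078, -0.078, -0.702]
contact_force: [0.3, 0.5, 1.0]
gripper_width: 85.4
```

{"name": "step_arm", "arguments": {
  "moves": [
    {"dx": 0,"dy": 0,"dz": 0,"wx": 0,"wy": 0,"wz": 0},
    {"dx": 0,"dy": 0,"dz": 0,"wx": 0,"wy": 0,"wz": 0},
    {"dx": 0,"dy": 0,"dz": 0,"wx": 0,"wy": 0,"wz": 0},
    {"dx": 0,"dy": 0,"dz": 0,"wx": 0,"wy": 0,"wz": 0},
    {"dx": 0,"dy": 0,"dz": 0,"wx": 0,"wy": 0,"wz": 0},
    {"dx": 0,"dy": 0,"dz": 0,"wx": 0,"wy": 0,"wz": 0},
    {"dx": 0,"dy": 0,"dz": 0,"wx": 0,"wy": 0,"wz": 0}
  ],
  "grip": 1
}}

```text
t: 34.6
position: [442.1, -317.3, 139.6]
ee_rot: [0.703, 0.078, -0.078, -0.702]
contact_force: [-0.4, 0.8, 9.3]
gripper_width: 44.7
```

```bash
python3 - <<'E'
from h import *
plan(442.0,-316.8,139.3,1.792)
E
```

```text
t 34.6 pos [ 442.1 -317.3  139.6] w 44.7 F [-0.4  0.8  9.3] jaw 1.792 down [ 0.001 -0.001 -1.   ] j6 -2.52
shift in present tool axes [-0.   0.3  0.5] | in final tool axes [-0.   0.3  0.5] | turn [ 0.001 -0.     0.001] rows 0.0
```

{"name": "step_arm", "arguments": {
  "moves": [
    {"dx": 0,"dy": -5,"dz": 0,"wx": 0,"wy": 0,"wz": 0},
    {"dx": 0,"dy": -12,"dz": 0,"wx": 0,"wy": 0,"wz": 0},
    {"dx": 0,"dy": -20,"dz": 0,"wx": 0,"wy": 0,"wz": 0},
    {"dx": 0,"dy": -20,"dz": 0,"wx": 0,"wy": 0,"wz": 0},
    {"dx": 0,"dy": -20,"dz": 0,"wx": 0,"wy": 0,"wz": 0},
    {"dx": 0,"dy": -20,"dz": 0,"wx": 0,"wy": 0,"wz": 0},
    {"dx": 0,"dy": -20,"dz": 0,"wx": 0,"wy": 0,"wz": 0},
    {"dx": 0,"dy": -15,"dz": 0,"wx": 0,"wy": 0,"wz": 0},
    {"dx": 0,"dy": 0,"dz": 0,"wx": 0,"wy": 0,"wz": 0},
    {"dx": 0,"dy": 0,"dz": 0,"wx": 0,"wy": 0,"wz": 0}
  ]
}}

```text
t: 35.43
position: [441.9, -316.9, 271.3]
ee_rot: [0.703, 0.078, -0.078, -0.702]
contact_force: [-0.4, -1.0, -3.0]
gripper_width: 45.5
```

```bash
python3 - <<'E'
from h import *
plan(595.4,39.5,272,1.792)
E
```

```text
t 35.43 pos [ 441.9 -316.9  271.3] w 45.5 F [-0.4 -1.  -3. ] jaw 1.792 down [ 0.001 -0.001 -1.   ] j6 -2.52
shift in present tool axes [228.   -0.8 314.1] | in final tool axes [228.   -0.7 314.1] | turn [ 0.001 -0.     0.001] rows 9.3
```

{"name": "step_arm", "arguments": {
  "moves": [
    {"dx": 11.5,"dy": 0,"dz": 15.6,"wx": 0,"wy": 0,"wz": 0},
    {"dx": 20.5,"dy": 0,"dz": 28.3,"wx": 0,"wy": 0,"wz": 0},
    {"dx": 20.5,"dy": 0,"dz": 28.3,"wx": 0,"wy": 0,"wz": 0},
    {"dx": 20.5,"dy": 0,"dz": 28.3,"wx": 0,"wy": 0,"wz": 0},
    {"dx": 20.5,"dy": 0,"dz": 28.3,"wx": 0,"wy": 0,"wz": 0},
    {"dx": 20.5,"dy": 0,"dz": 28.3,"wx": 0,"wy": 0,"wz": 0},
    {"dx": 20.5,"dy": 0,"dz": 28.3,"wx": 0,"wy": 0,"wz": 0},
    {"dx": 20.5,"dy": 0,"dz": 28.3,"wx": 0,"wy": 0,"wz": 0},
    {"dx": 20.5,"dy": 0,"dz": 28.3,"wx": 0,"wy": 0,"wz": 0},
    {"dx": 20.5,"dy": 0,"dz": 28.3,"wx": 0,"wy": 0,"wz": 0}
  ]
}}

```text
t: 36.27
position: [573.6, -8.4, 269.4]
ee_rot: [-0.703, -0.077, 0.079, 0.703]
contact_force: [0.8, -0.4, -1.6]
gripper_width: 45.2
```

{"name": "step_arm", "arguments": {
  "moves": [
    {"dx": 20.5,"dy": 0,"dz": 28.3,"wx": 0,"wy": 0,"wz": 0},
    {"dx": 11.5,"dy": 0,"dz": 15.6,"wx": 0,"wy": 0,"wz": 0},
    {"dx": 0,"dy": 0,"dz": 0,"wx": 0,"wy": 0,"wz": 0},
    {"dx": 0,"dy": 20,"dz": 0,"wx": 0,"wy": 0,"wz": 0},
    {"dx": 0,"dy": 25,"dz": 0,"wx": 0,"wy": 0,"wz": 0},
    {"dx": 0,"dy": 25,"dz": 0,"wx": 0,"wy": 0,"wz": 0},
    {"dx": 0,"dy": 20,"dz": 0,"wx": 0,"wy": 0,"wz": 0},
    {"dx": 0,"dy": 10,"dz": 0,"wx": 0,"wy": 0,"wz": 0},
    {"dx": 0,"dy": 0,"dz": 0,"wx": 0,"wy": 0,"wz": 0},
    {"dx": 0,"dy": 0,"dz": 0,"wx": 0,"wy": 0,"wz": 0}
  ]
}}

```text
t: 37.1
position: [595.1, 39.4, 170.6]
ee_rot: [-0.703, -0.078, 0.078, 0.703]
contact_force: [0.4, -0.0, -2.6]
gripper_width: 45.0
```

{"name": "step_arm", "arguments": {
  "moves": [
    {"dx": 0,"dy": 10,"dz": 0,"wx": 0,"wy": 0,"wz": 0},
    {"dx": 0,"dy": 0,"dz": 0,"wx": 0,"wy": 0,"wz": 0},
    {"dx": 0,"dy": 0,"dz": 0,"wx": 0,"wy": 0,"wz": 0},
    {"dx": 0,"dy": 0,"dz": 0,"wx": 0,"wy": 0,"wz": 0},
    {"dx": 0,"dy": 0,"dz": 0,"wx": 0,"wy": 0,"wz": 0},
    {"dx": 0,"dy": 0,"dz": 0,"wx": 0,"wy": 0,"wz": 0}
  ]
}}

```text
t: 37.6
position: [595.5, 39.6, 161.3]
ee_rot: [0.703, 0.078, -0.078, -0.703]
contact_force: [-0.5, 0.4, -3.0]
gripper_width: 45.2
```

```bash
python3 - <<'E'
from h import *
plan(595.4,39.5,141.1,1.792)
E
```

```text
t 37.6 pos [595.5  39.6 161.3] w 45.2 F [-0.5  0.4 -3. ] jaw 1.792 down [ 0.001 -0.    -1.   ] j6 -1.83
shift in present tool axes [-0.2 20.2 -0.1] | in final tool axes [-0.1 20.2 -0.1] | turn [ 0.    -0.     0.001] rows 0.5
```

{"name": "step_arm", "arguments": {
  "moves": [
    {"dx": -0.1,"dy": 8,"dz": 0,"wx": 0,"wy": 0,"wz": 0},
    {"dx": 0,"dy": 6,"dz": 0,"wx": 0,"wy": 0,"wz": 0},
    {"dx": 0,"dy": 3,"dz": 0,"wx": 0,"wy": 0,"wz": 0},
    {"dx": 0,"dy": 1,"dz": 0,"wx": 0,"wy": 0,"wz": 0},
    {"dx": 0,"dy": 1,"dz": 0,"wx": 0,"wy": 0,"wz": 0},
    {"dx": 0,"dy": 0,"dz": 0,"wx": 0,"wy": 0,"wz": 0},
    {"dx": 0,"dy": 0,"dz": 0,"wx": 0,"wy": 0,"wz": 0},
    {"dx": 0,"dy": 0,"dz": 0,"wx": 0,"wy": 0,"wz": 0}
  ]
}}

```text
t: 38.27
position: [595.4, 39.6, 142.0]
ee_rot: [0.703, 0.078, -0.078, -0.703]
contact_force: [-0.2, -0.7, -3.1]
gripper_width: 45.1
```

```bash
python3 - <<'E'
from h import *
plan(595.4,39.5,141.1,1.792)
b8=load("b8.pkl");b0=load("b6.pkl")
b=cams.camera("side")
print(patchshift(b0,b,290,196,34,24),patchshift(b8,b,290,196,34,24),patchshift(b8,b,290,170,34,44))
E
```

```text
t 38.27 pos [595.4  39.6 142. ] w 45.1 F [-0.2 -0.7 -3.1] jaw 1.792 down [ 0. -0. -1.] j6 -1.83
shift in present tool axes [ 0.   0.9 -0.1] | in final tool axes [ 0.   0.9 -0.1] | turn [0. 0. 0.] rows 0.0
(array([-0.01, -0.37], dtype=float32), 0.9803) (array([ 0.04, -0.36], dtype=float32), 0.9847) (array([-0.1 , -0.55], dtype=float32), 0.9936)
```

Slightly above contact; lower 1 mm, release, rise.

{"name": "step_arm", "arguments": {
  "moves": [
    {"dx": 0,"dy": 0.8,"dz": 0,"wx": 0,"wy": 0,"wz": 0},
    {"dx": 0,"dy": 0.5,"dz": 0,"wx": 0,"wy": 0,"wz": 0},
    {"dx": 0,"dy": 0,"dz": 0,"wx": 0,"wy": 0,"wz": 0},
    {"dx": 0,"dy": 0,"dz": 0,"wx": 0,"wy": 0,"wz": 0}
  ]
}}

```text
t: 38.65
position: [595.3, 39.6, 140.6]
ee_rot: [0.703, 0.078, -0.078, -0.703]
contact_force: [0.4, 0.4, -0.6]
gripper_width: 45.0
```

{"name": "step_arm", "arguments": {
  "moves": [
    {"dx": 0,"dy": 0,"dz": 0,"wx": 0,"wy": 0,"wz": 0},
    {"dx": 0,"dy": 0,"dz": 0,"wx": 0,"wy": 0,"wz": 0},
    {"dx": 0,"dy": 0,"dz": 0,"wx": 0,"wy": 0,"wz": 0},
    {"dx": 0,"dy": 0,"dz": 0,"wx": 0,"wy": 0,"wz": 0},
    {"dx": 0,"dy": 0,"dz": 0,"wx": 0,"wy": 0,"wz": 0},
    {"dx": 0,"dy": 0,"dz": 0,"wx": 0,"wy": 0,"wz": 0}
  ],
  "grip": 0
}}

```text
t: 39.15
position: [595.3, 39.6, 140.6]
ee_rot: [0.703, 0.078, -0.078, -0.703]
contact_force: [-0.9, -0.3, -0.3]
gripper_width: 85.0
```

{"name": "step_arm", "arguments": {
  "moves": [
    {"dx": 0,"dy": -10,"dz": 0,"wx": 0,"wy": 0,"wz": 0},
    {"dx": 0,"dy": -20,"dz": 0,"wx": 0,"wy": 0,"wz": 0},
    {"dx": 0,"dy": -25,"dz": 0,"wx": 0,"wy": 0,"wz": 0},
    {"dx": 0,"dy": -25,"dz": 0,"wx": 0,"wy": 0,"wz": 0},
    {"dx": 0,"dy": -20,"dz": 0,"wx": 0,"wy": 0,"wz": 0},
    {"dx": 0,"dy": -20,"dz": 0,"wx": 0,"wy": 0,"wz": 0},
    {"dx": 0,"dy": -10,"dz": 0,"wx": 0,"wy": 0,"wz": 0},
    {"dx": 0,"dy": 0,"dz": 0,"wx": 0,"wy": 0,"wz": 0},
    {"dx": 0,"dy": 0,"dz": 0,"wx": 0,"wy": 0,"wz": 0}
  ]
}}

```text
t: 39.9
position: [595.2, 39.6, 270.7]
ee_rot: [0.703, 0.078, -0.078, -0.703]
contact_force: [-0.6, 0.2, -0.4]
gripper_width: 85.5
```

```bash
python3 - <<'E'
from h import *
plan(515.8,-330.3,272,1.719)
b0=load("b6.pkl")
b=cams.camera("side")
print(patchshift(b0,b,288,160,40,60),patchshift(b0,b,290,196,34,24),patchshift(b0,b,294,155,32,30))
E
```

```text
t 39.9 pos [595.2  39.6 270.7] w 85.5 F [-0.6  0.2 -0.4] jaw 1.792 down [ 0.001 -0.    -1.   ] j6 -1.83
shift in present tool axes [-158.6   -1.3 -343.5] | in final tool axes [-133.1   -1.3 -354.1] | turn [0.    0.073 0.001] rows 9.1
(array([-0.19, -0.03], dtype=float32), 0.9647) (array([ 0.02, -0.08], dtype=float32), 0.9915) (array([-0.21, -0.07], dtype=float32), 0.9977)
```

{"name": "step_arm", "arguments": {
  "moves": [
    {"dx": 0,"dy": 0,"dz": 0,"wx": 0,"wy": 0.073,"wz": 0},
    {"dx": -10.1,"dy": 0,"dz": -27,"wx": 0,"wy": 0,"wz": 0},
    {"dx": -14,"dy": 0,"dz": -37,"wx": 0,"wy": 0,"wz": 0},
    {"dx": -14,"dy": 0,"dz": -37,"wx": 0,"wy": 0,"wz": 0},
    {"dx": -14,"dy": 0,"dz": -37,"wx": 0,"wy": 0,"wz": 0},
    {"dx": -14,"dy": 0,"dz": -37,"wx": 0,"wy": 0,"wz": 0},
    {"dx": -14,"dy": 0,"dz": -37,"wx": 0,"wy": 0,"wz": 0},
    {"dx": -14,"dy": 0,"dz": -37,"wx": 0,"wy": 0,"wz": 0},
    {"dx": -14,"dy": 0,"dz": -37,"wx": 0,"wy": 0,"wz": 0},
    {"dx": -14,"dy": 0,"dz": -37,"wx": 0,"wy": 0,"wz": 0}
  ]
}}

```text
t: 40.78
position: [521.0, -299.5, 269.1]
ee_rot: [-0.705, -0.052, 0.053, 0.706]
contact_force: [0.7, 0.4, 0.4]
gripper_width: 85.5
```

{"name": "step_arm", "arguments": {
  "moves": [
    {"dx": -11,"dy": 0,"dz": -31.1,"wx": 0,"wy": 0,"wz": 0},
    {"dx": 0,"dy": 0,"dz": 0,"wx": 0,"wy": 0,"wz": 0},
    {"dx": 0,"dy": 20,"dz": 0,"wx": 0,"wy": 0,"wz": 0},
    {"dx": 0,"dy": 20,"dz": 0,"wx": 0,"wy": 0,"wz": 0},
    {"dx": 0,"dy": 15,"dz": 0,"wx": 0,"wy": 0,"wz": 0},
    {"dx": 0,"dy": 0,"dz": 0,"wx": 0,"wy": 0,"wz": 0},
    {"dx": 0,"dy": 0,"dz": 0,"wx": 0,"wy": 0,"wz": 0},
    {"dx": 0,"dy": 0,"dz": 0,"wx": 0,"wy": 0,"wz": 0},
    {"dx": 0,"dy": 0,"dz": 0,"wx": 0,"wy": 0,"wz": 0}
  ]
}}

```text
t: 41.53
position: [516.3, -330.4, 216.4]
ee_rot: [0.705, 0.053, -0.052, -0.705]
contact_force: [-0.6, -0.2, -0.2]
gripper_width: 85.2
```

```bash
python3 - <<'E'
from h import *
plan(515.8,-330.3,156.4,1.719)
a0,_=load("p0.pkl");a=cams.camera("top");print(patchshift(a0,a,278,168,32,34))
E
```

```text
t 41.53 pos [ 516.3 -330.4  216.4] w 85.2 F [-0.6 -0.2 -0.2] jaw 1.719 down [ 0.001 -0.001 -1.   ] j6 -2.39
shift in present tool axes [-0.5 60.   0.2] | in final tool axes [-0.4 60.   0.2] | turn [0.001 0.    0.001] rows 1.4
(array([-0.24,  0.04], dtype=float32), 0.9965)
```

{"name": "step_arm", "arguments": {
  "moves": [
    {"dx": -0.4,"dy": 15,"dz": 0.2,"wx": 0,"wy": 0,"wz": 0},
    {"dx": 0,"dy": 15,"dz": 0,"wx": 0,"wy": 0,"wz": 0},
    {"dx": 0,"dy": 15,"dz": 0,"wx": 0,"wy": 0,"wz": 0},
    {"dx": 0,"dy": 10,"dz": 0,"wx": 0,"wy": 0,"wz": 0},
    {"dx": 0,"dy": 4.5,"dz": 0,"wx": 0,"wy": 0,"wz": 0},
    {"dx": 0,"dy": 0,"dz": 0,"wx": 0,"wy": 0,"wz": 0},
    {"dx": 0,"dy": 0,"dz": 0,"wx": 0,"wy": 0,"wz": 0},
    {"dx": 0,"dy": 0,"dz": 0,"wx": 0,"wy": 0,"wz": 0}
  ]
}}

```text
t: 42.25
position: [515.8, -330.4, 156.9]
ee_rot: [0.705, 0.053, -0.052, -0.705]
contact_force: [0.1, -0.5, -0.1]
gripper_width: 85.4
```

{"name": "step_arm", "arguments": {
  "moves": [
    {"dx": 0,"dy": 0,"dz": 0,"wx": 0,"wy": 0,"wz": 0},
    {"dx": 0,"dy": 0,"dz": 0,"wx": 0,"wy": 0,"wz": 0},
    {"dx": 0,"dy": 0,"dz": 0,"wx": 0,"wy": 0,"wz": 0},
    {"dx": 0,"dy": 0,"dz": 0,"wx": 0,"wy": 0,"wz": 0},
    {"dx": 0,"dy": 0,"dz": 0,"wx": 0,"wy": 0,"wz": 0},
    {"dx": 0,"dy": 0,"dz": 0,"wx": 0,"wy": 0,"wz": 0}
  ],
  "grip": 1
}}

```text
t: 42.75
position: [515.9, -330.4, 157.3]
ee_rot: [0.706, 0.053, -0.052, -0.705]
contact_force: [-1.0, 1.0, 13.1]
gripper_width: 60.4
```

{"name": "step_arm", "arguments": {
  "moves": [
    {"dx": 0,"dy": -5,"dz": 0,"wx": 0,"wy": 0,"wz": 0},
    {"dx": 0,"dy": -12,"dz": 0,"wx": 0,"wy": 0,"wz": 0},
    {"dx": 0,"dy": -20,"dz": 0,"wx": 0,"wy": 0,"wz": 0},
    {"dx": 0,"dy": -20,"dz": 0,"wx": 0,"wy": 0,"wz": 0},
    {"dx": 0,"dy": -20,"dz": 0,"wx": 0,"wy": 0,"wz": 0},
    {"dx": 0,"dy": -20,"dz": 0,"wx": 0,"wy": 0,"wz": 0},
    {"dx": 0,"dy": -20,"dz": 0,"wx": 0,"wy": 0,"wz": 0},
    {"dx": 0,"dy": -13,"dz": 0,"wx": 0,"wy": 0,"wz": 0},
    {"dx": 0,"dy": 0,"dz": 0,"wx": 0,"wy": 0,"wz": 0},
    {"dx": 0,"dy": 0,"dz": 0,"wx": 0,"wy": 0,"wz": 0}
  ]
}}

```text
t: 43.58
position: [515.5, -330.2, 287.1]
ee_rot: [0.706, 0.053, -0.052, -0.705]
contact_force: [-0.1, -0.0, -1.3]
gripper_width: 60.4
```

```bash
python3 - <<'E'
from h import *
plan(549.9,-33.8,285,1.719)
E
```

```text
t 43.58 pos [ 515.5 -330.2  287.1] w 60.4 F [-0.1 -0.  -1.3] jaw 1.719 down [ 0.001 -0.001 -1.   ] j6 -2.39
shift in present tool axes [ 77.7   1.8 288.1] | in final tool axes [ 77.7   2.1 288.1] | turn [ 0.001 -0.     0.001] rows 7.2
```

{"name": "step_arm", "arguments": {
  "moves": [
    {"dx": 5,"dy": 0,"dz": 20,"wx": 0,"wy": 0,"wz": 0},
    {"dx": 9,"dy": 0,"dz": 32,"wx": 0,"wy": 0,"wz": 0},
    {"dx": 10,"dy": 0,"dz": 38,"wx": 0,"wy": 0,"wz": 0},
    {"dx": 10,"dy": 0,"dz": 38,"wx": 0,"wy": 0,"wz": 0},
    {"dx": 10,"dy": 0,"dz": 38,"wx": 0,"wy": 0,"wz": 0},
    {"dx": 10,"dy": 0,"dz": 38,"wx": 0,"wy": 0,"wz": 0},
    {"dx": 10,"dy": 0,"dz": 38,"wx": 0,"wy": 0,"wz": 0},
    {"dx": 8,"dy": 0,"dz": 28,"wx": 0,"wy": 0,"wz": 0},
    {"dx": 5.5,"dy": 0,"dz": 18.1,"wx": 0,"wy": 0,"wz": 0},
    {"dx": 0,"dy": 0,"dz": 0,"wx": 0,"wy": 0,"wz": 0}
  ]
}}

```text
t: 44.42
position: [549.2, -30.2, 285.1]
ee_rot: [-0.705, -0.053, 0.054, 0.706]
contact_force: [-1.2, 0.3, -1.0]
gripper_width: 60.3
```

{"name": "step_arm", "arguments": {
  "moves": [
    {"dx": 0,"dy": 20,"dz": 0,"wx": 0,"wy": 0,"wz": 0},
    {"dx": 0,"dy": 25,"dz": 0,"wx": 0,"wy": 0,"wz": 0},
    {"dx": 0,"dy": 25,"dz": 0,"wx": 0,"wy": 0,"wz": 0},
    {"dx": 0,"dy": 20,"dz": 0,"wx": 0,"wy": 0,"wz": 0},
    {"dx": 0,"dy": 15,"dz": 0,"wx": 0,"wy": 0,"wz": 0},
    {"dx": 0,"dy": 5,"dz": 0,"wx": 0,"wy": 0,"wz": 0},
    {"dx": 0,"dy": 0,"dz": 0,"wx": 0,"wy": 0,"wz": 0},
    {"dx": 0,"dy": 0,"dz": 0,"wx": 0,"wy": 0,"wz": 0},
    {"dx": 0,"dy": 0,"dz": 0,"wx": 0,"wy": 0,"wz": 0}
  ]
}}

```text
t: 45.17
position: [550.0, -34.0, 176.9]
ee_rot: [0.705, 0.053, -0.052, -0.705]
contact_force: [0.3, -0.9, -1.1]
gripper_width: 59.9
```

```bash
python3 - <<'E'
from h import *
plan(549.8,-33.8,158,1.719)
E
```

```text
t 45.17 pos [550.  -34.  176.9] w 59.9 F [ 0.3 -0.9 -1.1] jaw 1.719 down [ 0.001 -0.    -1.   ] j6 -1.89
shift in present tool axes [-0.2 18.9  0.2] | in final tool axes [-0.1 18.9  0.2] | turn [ 0.    -0.     0.001] rows 0.5
```

{"name": "step_arm", "arguments": {
  "moves": [
    {"dx": -0.1,"dy": 8,"dz": 0,"wx": 0,"wy": 0,"wz": 0},
    {"dx": 0,"dy": 5,"dz": 0,"wx": 0,"wy": 0,"wz": 0},
    {"dx": 0,"dy": 3,"dz": 0,"wx": 0,"wy": 0,"wz": 0},
    {"dx": 0,"dy": 1,"dz": 0,"wx": 0,"wy": 0,"wz": 0},
    {"dx": 0,"dy": 1,"dz": 0,"wx": 0,"wy": 0,"wz": 0},
    {"dx": 0,"dy": 0,"dz": 0,"wx": 0,"wy": 0,"wz": 0},
    {"dx": 0,"dy": 0,"dz": 0,"wx": 0,"wy": 0,"wz": 0},
    {"dx": 0,"dy": 0,"dz": 0,"wx": 0,"wy": 0,"wz": 0}
  ]
}}

```text
t: 45.83
position: [549.6, -33.7, 158.4]
ee_rot: [0.705, 0.052, -0.052, -0.705]
contact_force: [-1.1, 1.6, 5.3]
gripper_width: 59.6
```

```bash
python3 - <<'E'
from h import *
plan(549.8,-33.8,158,1.719)
b5=load("b5.pkl");a0,b0=load("p0.pkl")
b=cams.camera("side")
print(patchshift(b0,b,300,210,38,35),patchshift(b5,b,300,210,38,35))
E
```

```text
t 45.83 pos [549.6 -33.7 158.4] w 59.6 F [-1.1  1.6  5.3] jaw 1.719 down [ 0.  0. -1.] j6 -1.89
shift in present tool axes [ 0.2  0.4 -0.1] | in final tool axes [ 0.2  0.4 -0.1] | turn [ 0. -0.  0.] rows 0.0
(array([-0.53, -0.08], dtype=float32), 0.9478) (array([-0.41,  0.09], dtype=float32), 0.9485)
```

```bash
python3 - <<'E'
from h import *
b5=load("b5.pkl");b=cams.camera("side")
for y in(205,215,225,235):
    print(b5["frame"][y,300:340,0]);print(b["frame"][y,300:340,0])
crop(b,"s14.png",280,140,75,110,5);crop(b5,"s14b.png",280,140,75,110,5)
import cv2
cv2.imwrite("pics/s14.png",np.hstack([cv2.imread("pics/s14b.png"),cv2.imread("pics/s14.png")]))
E
```

```text
[149 148 148 146 137  91  57  53  54  52  55  54  55  56  55  55  54  54
  54  53  54  56  54  56  53  55  54  53  54  69 101 106 111 141 195 230
 249 248 248 247]
[149 147 147 148 139  89  57  55  54  55  56  54  55  55  54  53  53  55
  56  53  52  55  54  54  53  54  54  52  53  71 103 108 114 128 151 173
 177 178 175 170]
[181 173 163 154 153 143  93  57  54  56  57  59  56  57  57  57  55  57
  57  54  56  55  56  56  54  56  56  54  56  55  55  64  94 130 151 134
 135 142 142 136]
[182 174 164 155 154 141  76  55  55  56  58  56  58  57  56  55  55  53
  57  56  56  55  56  55  55  54  56  55  54  55  55  86 147 176 177 174
 175 175 174 174]
[176 176 175 176 175 177 162  83  57  58  58  58  58  58  57  57  57  57
  58  56  56  57  57  56  57  57  55  57  55  55  68 101 110 111 108 110
 110 109 110 111]
[175 176 175 175 176 177 162  77  55  55  59  58  57  58  58  57  58  56
  58  57  57  58  57  57  57  57  57  57  54  57  87 151 175 176 175 176
 176 176 176 175]
[177 177 183 214 242 239 233 215 101  55  58  58  59  58  59  60  60  59
  59  58  59  58  56  58  60  58  57  55  59 123 224 244 246 240 213 178
 175 176 178 177]
[177 177 182 214 241 240 234 213  91  54  58  60  61  60  59  58  58  60
  58  59  60  59  59  59  57  59  57  56  60 122 223 244 246 240 216 178
 176 177 177 178]
```

View pics/s14.png

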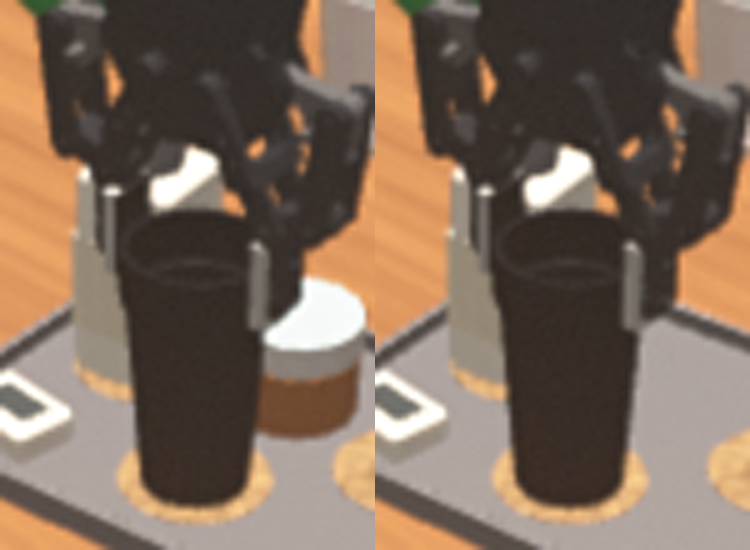

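{"name": "step_arm", "arguments": {
  "moves": [
    {"dx": 0,"dy": 0.3,"dz": 0,"wx": 0,"wy": 0,"wz": 0},
    {"dx": 0,"dy": 0,"dz": 0,"wx": 0,"wy": 0,"wz": 0},
    {"dx": 0,"dy": 0,"dz": 0,"wx": 0,"wy": 0,"wz": 0},
    {"dx": 0,"dy": 0,"dz": 0,"wx": 0,"wy": 0,"wz": 0},
    {"dx": 0,"dy": 0,"dz": 0,"wx": 0,"wy": 0,"wz": 0},
    {"dx": 0,"dy": 0,"dz": 0,"wx": 0,"wy": 0,"wz": 0}
  ],
  "grip": 0
}}

```text
t: 46.43
position: [549.5, -33.8, 157.7]
ee_rot: [0.705, 0.052, -0.052, -0.705]
contact_force: [0.4, -1.6, -0.2]
gripper_width: 85.5
```

{"name": "step_arm", "arguments": {
  "moves": [
    {"dx": 0,"dy": -10,"dz": 0,"wx": 0,"wy": 0,"wz": 0},
    {"dx": 0,"dy": -20,"dz": 0,"wx": 0,"wy": 0,"wz": 0},
    {"dx": 0,"dy": -25,"dz": 0,"wx": 0,"wy": 0,"wz": 0},
    {"dx": 0,"dy": -25,"dz": 0,"wx": 0,"wy": 0,"wz": 0},
    {"dx": 0,"dy": -20,"dz": 0,"wx": 0,"wy": 0,"wz": 0},
    {"dx": 0,"dy": -10,"dz": 0,"wx": 0,"wy": 0,"wz": 0},
    {"dx": 0,"dy": 0,"dz": 0,"wx": 0,"wy": 0,"wz": 0},
    {"dx": 0,"dy": 0,"dz": 0,"wx": 0,"wy": 0,"wz": 0}
  ]
}}

```text
t: 47.1
position: [549.4, -33.7, 267.8]
ee_rot: [0.705, 0.053, -0.052, -0.705]
contact_force: [-0.6, -0.4, -1.0]
gripper_width: 85.5
```

```bash
python3 - <<'E'
from h import *
plan(589.2,-344,272,1.719)
E
```

```text
t 47.1 pos [549.4 -33.7 267.8] w 85.5 F [-0.6 -0.4 -1. ] jaw 1.719 down [ 0.001 -0.    -1.   ] j6 -1.89
shift in present tool axes [  -6.5   -4.1 -312.7] | in final tool axes [  -6.5   -4.2 -312.7] | turn [0.    0.    0.001] rows 7.5
```

{"name": "step_arm", "arguments": {
  "moves": [
    {"dx": 0,"dy": 0,"dz": -20.7,"wx": 0,"wy": 0,"wz": 0},
    {"dx": 0,"dy": 0,"dz": -38,"wx": 0,"wy": 0,"wz": 0},
    {"dx": -2,"dy": 0,"dz": -38,"wx": 0,"wy": 0,"wz": 0},
    {"dx": -2,"dy": 0,"dz": -38,"wx": 0,"wy": 0,"wz": 0},
    {"dx": -2.5,"dy": 0,"dz": -38,"wx": 0,"wy": 0,"wz": 0},
    {"dx": 0,"dy": 0,"dz": -38,"wx": 0,"wy": 0,"wz": 0},
    {"dx": 0,"dy": 0,"dz": -38,"wx": 0,"wy": 0,"wz": 0},
    {"dx": 0,"dy": 0,"dz": -38,"wx": 0,"wy": 0,"wz": 0},
    {"dx": 0,"dy": 0,"dz": -26,"wx": 0,"wy": 0,"wz": 0},
    {"dx": 0,"dy": 0,"dz": 0,"wx": 0,"wy": 0,"wz": 0}
  ]
}}

```text
t: 47.93
position: [588.8, -348.8, 265.4]
ee_rot: [0.705, 0.051, -0.052, -0.705]
contact_force: [-0.1, 0.7, 0.1]
gripper_width: 84.9
```

{"name": "step_arm", "arguments": {
  "moves": [
    {"dx": 0,"dy": 20,"dz": 0,"wx": 0,"wy": 0,"wz": 0},
    {"dx": 0,"dy": 20,"dz": 0,"wx": 0,"wy": 0,"wz": 0},
    {"dx": 0,"dy": 10,"dz": 0,"wx": 0,"wy": 0,"wz": 0},
    {"dx": 0,"dy": 0,"dz": 0,"wx": 0,"wy": 0,"wz": 0},
    {"dx": 0,"dy": 0,"dz": 0,"wx": 0,"wy": 0,"wz": 0},
    {"dx": 0,"dy": 0,"dz": 0,"wx": 0,"wy": 0,"wz": 0}
  ]
}}

```text
t: 48.43
position: [589.6, -344.0, 218.4]
ee_rot: [0.705, 0.053, -0.052, -0.705]
contact_force: [-0.9, -0.9, -0.2]
gripper_width: 85.1
```

```bash
python3 - <<'E'
from h import *
plan(589.2,-344,138.8,1.719)
E
```

```text
t 48.43 pos [ 589.6 -344.   218.4] w 85.1 F [-0.9 -0.9 -0.2] jaw 1.719 down [ 0.001 -0.    -1.   ] j6 -2.33
shift in present tool axes [-0.4 79.6  0.1] | in final tool axes [-0.4 79.6  0. ] | turn [0. 0. 0.] rows 1.9
```

{"name": "step_arm", "arguments": {
  "moves": [
    {"dx": -0.4,"dy": 15,"dz": 0,"wx": 0,"wy": 0,"wz": 0},
    {"dx": 0,"dy": 18,"dz": 0,"wx": 0,"wy": 0,"wz": 0},
    {"dx": 0,"dy": 20,"dz": 0,"wx": 0,"wy": 0,"wz": 0},
    {"dx": 0,"dy": 17,"dz": 0,"wx": 0,"wy": 0,"wz": 0},
    {"dx": 0,"dy": 9,"dz": 0,"wx": 0,"wy": 0,"wz": 0},
    {"dx": 0,"dy": 0,"dz": 0,"wx": 0,"wy": 0,"wz": 0},
    {"dx": 0,"dy": 0,"dz": 0,"wx": 0,"wy": 0,"wz": 0},
    {"dx": 0,"dy": 0,"dz": 0,"wx": 0,"wy": 0,"wz": 0}
  ]
}}

```text
t: 49.1
position: [589.5, -344.4, 140.2]
ee_rot: [0.706, 0.053, -0.052, -0.705]
contact_force: [0.1, -0.0, -0.3]
gripper_width: 85.4
```

{"name": "step_arm", "arguments": {
  "moves": [
    {"dx": 0,"dy": 0,"dz": 0,"wx": 0,"wy": 0,"wz": 0},
    {"dx": 0,"dy": 0,"dz": 0,"wx": 0,"wy": 0,"wz": 0},
    {"dx": 0,"dy": 0,"dz": 0,"wx": 0,"wy": 0,"wz": 0},
    {"dx": 0,"dy": 0,"dz": 0,"wx": 0,"wy": 0,"wz": 0},
    {"dx": 0,"dy": 0,"dz": 0,"wx": 0,"wy": 0,"wz": 0},
    {"dx": 0,"dy": 0,"dz": 0,"wx": 0,"wy": 0,"wz": 0},
    {"dx": 0,"dy": 0,"dz": 0,"wx": 0,"wy": 0,"wz": 0}
  ],
  "grip": 1
}}

```text
t: 49.68
position: [589.2, -344.4, 139.7]
ee_rot: [0.706, 0.053, -0.052, -0.705]
contact_force: [-0.6, -0.2, 7.9]
gripper_width: 48.7
```

{"name": "step_arm", "arguments": {
  "moves": [
    {"dx": 0,"dy": -5,"dz": 0,"wx": 0,"wy": 0,"wz": 0},
    {"dx": 0,"dy": -12,"dz": 0,"wx": 0,"wy": 0,"wz": 0},
    {"dx": 0,"dy": -20,"dz": 0,"wx": 0,"wy": 0,"wz": 0},
    {"dx": 0,"dy": -20,"dz": 0,"wx": 0,"wy": 0,"wz": 0},
    {"dx": 0,"dy": -20,"dz": 0,"wx": 0,"wy": 0,"wz": 0},
    {"dx": 0,"dy": -20,"dz": 0,"wx": 0,"wy": 0,"wz": 0},
    {"dx": 0,"dy": -20,"dz": 0,"wx": 0,"wy": 0,"wz": 0},
    {"dx": 0,"dy": -13,"dz": 0,"wx": 0,"wy": 0,"wz": 0},
    {"dx": 0,"dy": 0,"dz": 0,"wx": 0,"wy": 0,"wz": 0},
    {"dx": 0,"dy": 0,"dz": 0,"wx": 0,"wy": 0,"wz": 0}
  ]
}}

```text
t: 50.52
position: [588.9, -344.1, 269.7]
ee_rot: [0.706, 0.053, -0.052, -0.705]
contact_force: [-0.1, -0.3, -1.9]
gripper_width: 48.4
```

```bash
python3 - <<'E'
from h import *
plan(616.4,-90.8,272,1.719)
E
```

```text
t 50.52 pos [ 588.9 -344.1  269.7] w 48.4 F [-0.1 -0.3 -1.9] jaw 1.719 down [ 0.001 -0.001 -1.   ] j6 -2.34
shift in present tool axes [ 64.6  -2.5 246.4] | in final tool axes [ 64.6  -2.3 246.4] | turn [ 0.001 -0.     0.001] rows 6.1
```

{"name": "step_arm", "arguments": {
  "moves": [
    {"dx": 5,"dy": 0,"dz": 18.4,"wx": 0,"wy": 0,"wz": 0},
    {"dx": 8,"dy": 0,"dz": 30,"wx": 0,"wy": 0,"wz": 0},
    {"dx": 8.5,"dy": 0,"dz": 32,"wx": 0,"wy": 0,"wz": 0},
    {"dx": 9,"dy": 0,"dz": 34,"wx": 0,"wy": 0,"wz": 0},
    {"dx": 9,"dy": 0,"dz": 34,"wx": 0,"wy": 0,"wz": 0},
    {"dx": 9,"dy": 0,"dz": 34,"wx": 0,"wy": 0,"wz": 0},
    {"dx": 8,"dy": 0,"dz": 32,"wx": 0,"wy": 0,"wz": 0},
    {"dx": 5,"dy": 0,"dz": 20,"wx": 0,"wy": 0,"wz": 0},
    {"dx": 3,"dy": 0,"dz": 12,"wx": 0,"wy": 0,"wz": 0},
    {"dx": 0,"dy": 0,"dz": 0,"wx": 0,"wy": 0,"wz": 0}
  ]
}}

```text
t: 51.35
position: [615.9, -88.3, 267.9]
ee_rot: [-0.705, -0.053, 0.054, 0.705]
contact_force: [0.9, -0.8, -1.8]
gripper_width: 49.0
```

{"name": "step_arm", "arguments": {
  "moves": [
    {"dx": 0,"dy": 20,"dz": 0,"wx": 0,"wy": 0,"wz": 0},
    {"dx": 0,"dy": 22,"dz": 0,"wx": 0,"wy": 0,"wz": 0},
    {"dx": 0,"dy": 22,"dz": 0,"wx": 0,"wy": 0,"wz": 0},
    {"dx": 0,"dy": 22,"dz": 0,"wx": 0,"wy": 0,"wz": 0},
    {"dx": 0,"dy": 15,"dz": 0,"wx": 0,"wy": 0,"wz": 0},
    {"dx": 0,"dy": 8,"dz": 0,"wx": 0,"wy": 0,"wz": 0},
    {"dx": 0,"dy": 0,"dz": 0,"wx": 0,"wy": 0,"wz": 0},
    {"dx": 0,"dy": 0,"dz": 0,"wx": 0,"wy": 0,"wz": 0},
    {"dx": 0,"dy": 0,"dz": 0,"wx": 0,"wy": 0,"wz": 0}
  ]
}}

```text
t: 52.1
position: [616.7, -91.3, 160.7]
ee_rot: [0.705, 0.053, -0.052, -0.705]
contact_force: [0.2, 0.1, -2.1]
gripper_width: 49.1
```

```bash
python3 - <<'E'
from h import *
plan(616.4,-90.9,140.3,1.719)
E
```

```text
t 52.1 pos [616.7 -91.3 160.7] w 49.1 F [ 0.2  0.1 -2.1] jaw 1.719 down [ 0.001 -0.    -1.   ] j6 -1.96
shift in present tool axes [-0.2 20.4  0.5] | in final tool axes [-0.2 20.4  0.5] | turn [ 0.001 -0.     0.001] rows 0.5
```

{"name": "step_arm", "arguments": {
  "moves": [
    {"dx": -0.1,"dy": 8,"dz": 0.4,"wx": 0,"wy": 0,"wz": 0},
    {"dx": 0,"dy": 6,"dz": 0,"wx": 0,"wy": 0,"wz": 0},
    {"dx": 0,"dy": 3,"dz": 0,"wx": 0,"wy": 0,"wz": 0},
    {"dx": 0,"dy": 1.5,"dz": 0,"wx": 0,"wy": 0,"wz": 0},
    {"dx": 0,"dy": 1,"dz": 0,"wx": 0,"wy": 0,"wz": 0},
    {"dx": 0,"dy": 0,"dz": 0,"wx": 0,"wy": 0,"wz": 0},
    {"dx": 0,"dy": 0,"dz": 0,"wx": 0,"wy": 0,"wz": 0},
    {"dx": 0,"dy": 0,"dz": 0,"wx": 0,"wy": 0,"wz": 0}
  ]
}}

```text
t: 52.77
position: [616.1, -90.4, 140.8]
ee_rot: [0.705, 0.052, -0.052, -0.705]
contact_force: [-2.1, 0.6, 5.8]
gripper_width: 48.6
```

```bash
python3 - <<'E'
from h import *
plan(616.4,-90.9,140.3,1.719)
b3=load("b3.pkl");b=cams.camera("side");a0,b0=load("p0.pkl")
print(patchshift(b3,b,346,222,36,24),patchshift(b0,b,346,222,36,24))
for y in(215,225):
    print(b0["frame"][y,344:384,1]);print(b["frame"][y,344:384,1])
E
```

```text
t 52.77 pos [616.1 -90.4 140.8] w 48.6 F [-2.1  0.6  5.8] jaw 1.719 down [ 0.  0. -1.] j6 -1.96
shift in present tool axes [ 0.2  0.5 -0.6] | in final tool axes [ 0.2  0.5 -0.6] | turn [0. 0. 0.] rows 0.0
(array([-0.28,  0.05], dtype=float32), 0.86) (array([-0.33, -0.02], dtype=float32), 0.8604)
[107  95  89  78  71  69  84 120 128 128 132 135 136 134 136 137 138 136
 136 139 135 136 133 133 133 130 130 129 129 127 125 124 133 160 150 154
 155 155 156 158]
[163 164 164 164 165 158 135 131 133 137 141 140 142 142 143 144 142 141
 144 143 142 141 137 139 138 137 136 133 132 131 130 130 146 167 155 161
 162 162 163 165]
[ 69  70  76  93 112 129 134 126 127 130 133 135 135 135 136 138 136 137
 136 135 137 135 134 135 131 130 128 128 127 125 123 132 158 158 157 158
 156 157 158 157]
[165 165 164 165 163 149 129 133 136 138 141 141 141 141 145 145 144 144
 144 142 141 140 140 140 137 136 132 133 132 129 135 158 165 165 164 165
 165 165 164 165]
```

{"name": "step_arm", "arguments": {
  "moves": [
    {"dx": 0,"dy": -2,"dz": 0,"wx": 0,"wy": 0,"wz": 0},
    {"dx": 0.3,"dy": 0,"dz": -0.7,"wx": 0,"wy": 0,"wz": 0},
    {"dx": 0,"dy": 0,"dz": 0,"wx": 0,"wy": 0,"wz": 0},
    {"dx": 0,"dy": 1,"dz": 0,"wx": 0,"wy": 0,"wz": 0},
    {"dx": 0,"dy": 0.8,"dz": 0,"wx": 0,"wy": 0,"wz": 0},
    {"dx": 0,"dy": 0,"dz": 0,"wx": 0,"wy": 0,"wz": 0},
    {"dx": 0,"dy": 0,"dz": 0,"wx": 0,"wy": 0,"wz": 0}
  ]
}}

```text
t: 53.4
position: [616.7, -91.1, 140.7]
ee_rot: [0.705, 0.053, -0.052, -0.705]
contact_force: [-0.4, 0.2, 6.0]
gripper_width: 48.8
```

```bash
python3 - <<'E'
from h import *
plan(616.4,-90.9,140.3,1.719)
b3=load("b3.pkl");b=cams.camera("side");a0,b0=load("p0.pkl")
for y in(215,220,225,230):
    print(b3["frame"][y,370:384,1],b["frame"][y,370:384,1])
E
```

```text
t 53.4 pos [616.7 -91.1 140.7] w 48.8 F [-0.4  0.2  6. ] jaw 1.719 down [ 0.001 -0.    -1.   ] j6 -1.96
shift in present tool axes [-0.2  0.4  0.3] | in final tool axes [-0.2  0.4  0.3] | turn [0.    0.    0.001] rows 0.0
[135 135 135 132 131 128 144 167 155 160 161 161 163 166] [135 135 133 131 129 127 140 166 155 160 161 160 161 165]
[135 133 133 130 129 136 158 161 145 133 118  98  82  75] [135 134 133 129 128 135 158 160 145 131 117  99  82  74]
[135 133 130 130 131 144 163 165 164 164 164 164 164 165] [134 133 133 130 130 144 164 165 163 165 165 165 164 165]
[136 135 131 132 140 163 166 165 167 165 165 165 166 166] [135 133 131 131 140 162 165 165 166 166 167 166 166 166]
```

Now the edge profile matches the gripped original. Release and move clear toward the start.

{"name": "step_arm", "arguments": {
  "moves": [
    {"dx": 0,"dy": 0,"dz": 0,"wx": 0,"wy": 0,"wz": 0},
    {"dx": 0,"dy": 0,"dz": 0,"wx": 0,"wy": 0,"wz": 0},
    {"dx": 0,"dy": 0,"dz": 0,"wx": 0,"wy": 0,"wz": 0},
    {"dx": 0,"dy": 0,"dz": 0,"wx": 0,"wy": 0,"wz": 0},
    {"dx": 0,"dy": 0,"dz": 0,"wx": 0,"wy": 0,"wz": 0},
    {"dx": 0,"dy": 0,"dz": 0,"wx": 0,"wy": 0,"wz": 0}
  ],
  "grip": 0
}}

```text
t: 53.95
position: [616.5, -91.1, 140.4]
ee_rot: [-0.705, -0.052, 0.052, 0.705]
contact_force: [0.5, 0.0, -0.6]
gripper_width: 85.5
```

{"name": "step_arm", "arguments": {
  "moves": [
    {"dx": 0,"dy": -10,"dz": 0,"wx": 0,"wy": 0,"wz": 0},
    {"dx": 0,"dy": -20,"dz": 0,"wx": 0,"wy": 0,"wz": 0},
    {"dx": 0,"dy": -25,"dz": 0,"wx": 0,"wy": 0,"wz": 0},
    {"dx": 0,"dy": -30,"dz": 0,"wx": 0,"wy": 0,"wz": 0},
    {"dx": 0,"dy": -30,"dz": 0,"wx": 0,"wy": 0,"wz": 0},
    {"dx": 0,"dy": -25,"dz": 0,"wx": 0,"wy": 0,"wz": 0},
    {"dx": 0,"dy": -10,"dz": 0,"wx": 0,"wy": 0,"wz": 0},
    {"dx": 0,"dy": 0,"dz": 0,"wx": 0,"wy": 0,"wz": 0}
  ]
}}

```text
t: 54.62
position: [617.3, -91.3, 293.9]
ee_rot: [0.706, 0.054, -0.051, -0.705]
contact_force: [-0.2, 0.0, -0.1]
gripper_width: 85.2
```

{"name": "step_arm", "arguments": {
  "moves": [
    {"dx": -8,"dy": 0,"dz": -30,"wx": 0,"wy": 0,"wz": 0},
    {"dx": -8,"dy": 0,"dz": -32,"wx": 0,"wy": 0,"wz": 0},
    {"dx": -8,"dy": 0,"dz": -32,"wx": 0,"wy": 0,"wz": 0},
    {"dx": -8,"dy": 0,"dz": -32,"wx": 0,"wy": 0,"wz": 0},
    {"dx": -8,"dy": 0,"dz": -32,"wx": 0,"wy": 0,"wz": 0},
    {"dx": -8,"dy": 0,"dz": -32,"wx": 0,"wy": 0,"wz": 0},
    {"dx": -8,"dy": 0,"dz": -32,"wx": 0,"wy": 0,"wz": 0},
    {"dx": -8,"dy": 0,"dz": -32,"wx": 0,"wy": 0,"wz": 0},
    {"dx": 0,"dy": 0,"dz": 0,"wx": 0,"wy": 0,"wz": 0},
    {"dx": 0,"dy": 0,"dz": 0,"wx": 0,"wy": 0,"wz": 0}
  ]
}}

```text
t: 55.45
position: [589.8, -353.3, 289.0]
ee_rot: [-0.705, -0.051, 0.052, 0.706]
contact_force: [-0.3, 0.6, 0.0]
gripper_width: 85.3
```

```bash
python3 - <<'E'
from h import *
b=cams.camera("side");a=cams.camera("top");save((a,b),"pf.pkl");a0,b0=load("p0.pkl")
plan(0,0,0,1.719)
for n,q0,r in(("sq",(594.7,39.4),15),("rd",(612.6,-90.8),21),("pot",(548,-34.2),30.5)):
    z={"sq":123.5,"rd":125.5,"pot":112.5}[n]
    print(n,[fit(p,lambda v:circ(*v,z,r),q0,1.5)[0].round(2) for p in(a0,a)],[fit(p,lambda v:circ(*v,z,r),np.add(q0,(-3,-4)),2)[0].round(2) for p in(b0,b)])
print('sq yaw',[fit(p,lambda v:rect(*v,46,46,101.5),[594.7,39.4,.22],[1.5,1.5,.04])[0].round(3) for p in(a0,a)])
for n,A,B,r in(("sq t",a0,a,(279,168,30,26)),("rd t",a0,a,(342,160,34,34)),("pot t",a0,a,(312,190,36,36)),("hyg t",a0,a,(282,214,24,18)),
  ("sq s",b0,b,(290,158,30,24)),("rd s",b0,b,(346,172,36,68)),("pot s",b0,b,(300,178,34,64)),("hyg s",b0,b,(268,210,30,26))):
    print(n,patchshift(A,B,*r))
d=cv2.absdiff(a0["frame"],a["frame"])
crop(a,"tf.png",262,140,130,108,6);crop(b,"sf.png",140,120,400,240,2)
E
```

```text
t 55.55 pos [ 590.4 -351.2  289.5] w 85.4 F [0.2 0.2 0.6] jaw 1.719 down [-0.001  0.001 -1.   ] j6 -2.34
shift in present tool axes [-531.8  290.7  434. ] | in final tool axes [-532.1  289.5  434.5] | turn [-0.001 -0.    -0.001] rows 17.9
sq [array([594.07,  39.15]), array([594.02,  39.38])] [array([590.81,  34.18]), array([590.66,  34.09])]
rd [array([612.6, -90.8]), array([614.1, -90.8])] [array([610.31, -96.  ]), array([610.59, -96.25])]
pot [array([547.44, -33.73]), array([548. , -34.2])] [array([544.62, -40.76]), array([545.02, -40.58])]
sq yaw [array([5.94661e+02, 3.93910e+01, 2.20000e-01]), array([5.94454e+02, 3.97710e+01, 2.20000e-01])]
sq t (array([-0.27, -0.09], dtype=float32), 0.9921)
rd t (array([ 0.06, -0.09], dtype=float32), 0.9981)
pot t (array([ 0.15, -0.19], dtype=float32), 0.9957)
hyg t (array([-0.  , -0.02], dtype=float32), 0.9977)
sq s (array([-0.22, -0.1 ], dtype=float32), 0.9959)
rd s (array([ 0.22, -0.06], dtype=float32), 0.8851)
pot s (array([ 0.08, -0.15], dtype=float32), 0.9861)
hyg s (array([ 0.05, -0.01], dtype=float32), 0.9966)
```

View pics/tf.png

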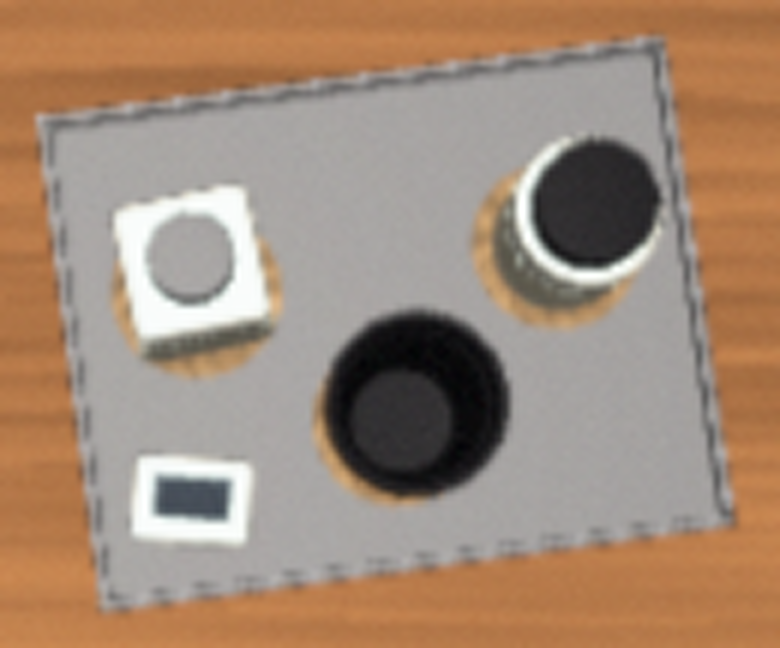

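View pics/sf.png

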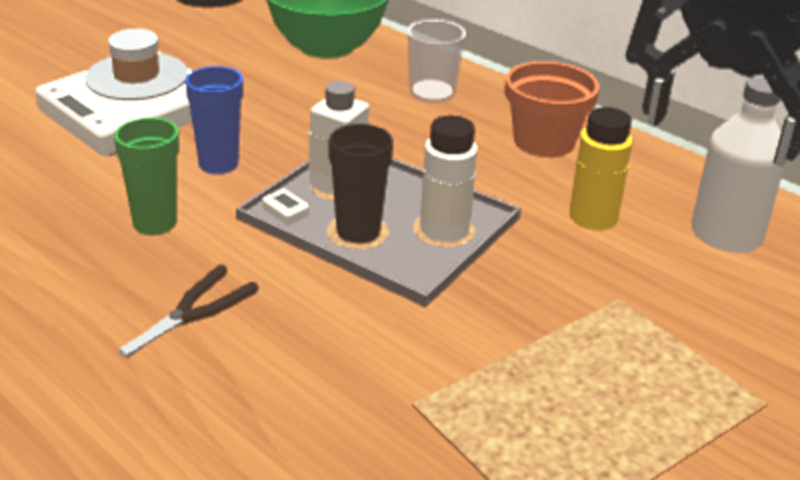

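```bash
python3 -c "
from station import order,monitor
print(order.sign_off()); print(monitor.state()['t'])"
```

```text
the job is handed in; nothing more can be done
None
the job is handed in; nothing more can be done
```

The job is done and handed in at about 55.6 s, with 138 s allowed. The round bottle, the pot and the square bottle went to the cork mat first. Then the jar went onto the scale's pan, and all three went back in the tray at the poses they were picked from.

**Last checks:**
- **Jar:** the top view fits its centre within about 0.2 mm of the pan's centre. The side view was less clear: by eye it looked about 2 mm off, and an automatic circle fit on the lid there disagreed by about 4 mm but was unreliable.
- **Bottles and pot:** all three stand upright. Comparing their images before and after gives shifts of 0.3 px or less, about 0.5 mm, with the square bottle's yaw unchanged. One circle fit on the round bottle disagreed by 1.5 mm; the image comparison and the cap's appearance did not support it.
- **Hygrometer and look-alikes:** the hygrometer shows no shift, and I did not touch the look-alikes.

The top and side cameras disagree by several mm on absolute positions, so I relied on comparing each camera with its own first picture and on repeating the arm poses. The highest contact force I read was about 13 N. The first three move calls were refused for format, so nothing moved then.

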